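Clamp a fixator bar in the bench gauge with its ratchet

ROBOT

A 6-joint arm with a two-finger parallel gripper is mounted at the origin on the work surface. World frame = base frame: x ahead of the robot, y to its left, z up, the work surface at z = 0. Lengths are in mm, angles in rad, forces in N, time in s.
With the tool pointing down it reaches from about 300 to 775 mm from the base axis. Payload 14.6 kg.
Tool frame: the origin (TCP) lies between the finger pads; the fingertips stand manip.finger_overhang ahead of it and the grasp point (between the pads) lies 2 mm behind it (manip.finger_overhang is the distance from the TCP to the fingertips, in mm); z points along the fingers, y is the direction in which the jaws open and shut (so a half turn about z gives the same grasp; the last joint's range is limited). The gripper opens to 94 mm and grips with 3 to 60 N. Pads are 16 mm wide; open, the fingers measure 119 mm over their backs; the gripper's body (75 mm by 177 mm) begins 78 mm behind the grasp point.
Start: joints at [-0.067, 0.3, 1.521, -0, 1.321, -0.067], TCP at [549.99, -0.002, 189.146] pointing down, gripper open.
Joint ranges: [-3.03, 3.03], [-0.79, 2.21], [0.23, 2.52], [-1.04, 4.18], [0, 3.07], [-2.55, 2.55]. Speed limits (rad/s): [2.22, 2.22, 2.57, 3.14, 3.14, 3.14].

INTERFACE

Orientations are given as [roll, pitch, yaw] about the fixed x, y, z axes, in that order (R = Rz(yaw) Ry(pitch) Rx(roll)).
In Python, from cell import manip gives the robot as it stands.
- The arm moves only by the tool drive_tool, never from a script. Its argument "steps" is a list of rows, each an object with "delta_pos": the shift along the world's x, y, z in mm, a list of three; "yaw": the turn about the world's z in rad; "hand": the finger opening in mm, from 0 to 94. A call has 1 to 5 rows; each row shifts and turns the commanded pose from where the row before left it; what a row does not reach is not made up. A row lasts 1/12 s, in which the tool goes at most 41.7 mm and 7.16 degrees, less where a joint would pass 70% of its speed; a pose out of reach is approached as far as the arm can. A call is refused whole if a number of a shift passes 41.7 or a number of a turn 0.125, either way. A call with a gripper value outside its range is refused whole. The fingers move at their own pace and stop on an object; "squeeze" is the grip in N (left out, the last holds). Time passes only in rows, so rows that do not move let the fingers close. It gives the time, the measured TCP pose, the force and the opening at its end, in the units of the state.
- manip.read_state(): the state, without advancing time (a new reading comes with each control period).
- manip.camera(name): name is "scene" or "side" or "wrist"; returns a dict with "frame" (420x560x3 uint8, red, green, blue), "range_z" (420x560 float32, mm along the optical axis (not along the pixel's ray), 0 where there is no reading), "intrinsics" (3x3 intrinsics, pixels), "position" and "attitude" of the camera in the world. Camera axes: x right, y down, z forward; pixel columns grow to the right and rows downward; lengths in mm; the calibration is good to about 2 mm. A picture is of the moment at which its call begins.
- manip.sign_off(): hands the job in, once; it reports no verdict.
The state is a dict: "clock": time; "joints": joint angles; "qd": joint speeds; "effort": joint torques, N m; "eef_pos": TCP position; "eef_rot": TCP orientation; "wrist_force": force on the tool from outside, world axes, zero at the start; "moment": the same for the moment, N m; "finger_gap": finger opening in mm.
Only numpy, scipy, OpenCV 4.12 (cv2) and the standard library are available. Lean on these libraries where they do the work, as an engineer would, in place of code of your own. Each camera call takes 0.05 s, during which the arm holds its last target.

TASK

Take the steel bar from the white stand, lay it in the vee of the bench gauge with its end up against the end stop, and let go of it. Then clamp it by turning the small ratchet knob on top clockwise until you feel it slip, let it slip on for roughly an eighth of a turn (not past a quarter turn), and leave the bar clamped with your hand off. Do not tighten the wide thimble itself, which would crush the bar's finish; go gently with the bar against the gauge, and leave the bottle, jar and dish where they stand.

Things in the scene. Friction and masses are not known exactly. Their poses are not given: they have to be found in the camera images.
- gauge: Grey cast C-frame bench gauge, fixed to the counter, about 115 x 125 mm on plan and 182 mm high. Origin on the counter under the vertical spindle axis. Its z is up; its y runs along the vee, from the open side where the bar's tail sticks out (-y) to the end stop (+y); its frame column (26 x 40 mm, from x = 42 mm) stands on the +x side and carries a head 36 mm wide in y (y -18 to +18), reaching x = -18 mm, from 80 to 112 mm high, over the vee.
- bar_seat (a point): Point on the spindle axis where the axis of a bar seated in the vee lies, 62 mm above the counter. The steel 90 degree vee runs along gauge y from -45 to +20 mm; its lips are 62 mm high and 13 mm apart. The base plate under it is 12 mm high and reaches from y = -55 to +71 mm.
- stop_face (a point): Middle of the face of the steel end stop (26 mm wide, top 74 mm high), 50 mm along gauge +y from bar_seat, where the end face of the bar must rest. A bar pushed home then has its middle 30 mm on the -y side of the spindle axis and its tail end 110 mm from it.
- spindle: Steel spindle, 9 mm in diameter, vertical. Origin at the centre of its lower face. It starts 5 to 11 mm above the top of a seated bar, and comes straight down, without turning, as the thimble is turned clockwise seen from above; several grasps are needed (1.7 to 3.7 rad in all to reach the bar). Pressing the bar harder than 25 N spoils it: the ratchet slips at about 12 N, but turning the wide thimble itself has no such limit.
- ratchet_grip (a point): Where to grip the ratchet knob: on the spindle axis, 167 mm above the counter. The knob is a knurled steel cylinder 22 mm in diameter, from 144 to 182 mm high; it may be gripped at any yaw. Under it sits the wide thimble, 40 mm in diameter, 113 to 139 mm high: do not grip that. Neither moves up or down. Clockwise from above closes; about 0.05 N m turns them freely and about 0.09 N m makes the ratchet slip. When let go, both stay as they are.
- ratchet (a joint): Slip of the ratchet knob relative to the thimble, rad: 0 at the start, stays near 0 while the thimble turns along, and grows as the knob, turned clockwise, slips. Marks on the tops of knob and thimble are in line at 0.
- bar: Stainless connecting bar of an external bone fixator, plain round, 9.5 mm in diameter, 160 mm long, 90 g. Origin at its middle; its own y is its axis. It starts level on the stand, axis 36 mm above the counter, its +y end towards the stand's +y; both ends are alike. Gripped about 50 mm from its middle towards its -y end, it leaves the fingers clear of the stand and, later, of the gauge.
- stand: White plastic stand, 50 mm in x, from y = -23 to +72 mm, 8 mm plate with two 8 mm wide vee posts at y = -12 and +55 mm, lips 36 mm high. Fixed. Origin on the counter; the bar lies along its y, its middle over the origin to within 6 mm, so that 68 mm of it hangs free on the -y side.
- reagent: White bottle with a cap, 54 mm in diameter, 110 mm high, standing loose. Origin under its centre. Leave it alone.
- jar: Clear specimen jar with a white lid, 52 mm in diameter, 65 mm high, loose. Origin under its centre. Leave it alone.
- dish: Steel bowl, 100 mm in diameter, 40 mm high, loose. Origin under its centre. Leave it alone.
There are look-alikes about, which are no part of the job. Several things have the shape of the bar; the one meant has the colours described above.

How it is judged (in metres and radians):
On the way, in this order (a step that is already met when the one before it is completed fails the run):
1. the bar lies in the vee against the end stop, let go of (x of bar in the frame of gauge between -0.003 and 0.003 m and y of bar in the frame of gauge between -0.034 and -0.025 m and z of bar in the frame of gauge between 0.0595 and 0.0645 m and angle between the y axis of bar and the y axis of gauge, either way round below 0.06 rad and contact force between the fingers and bar below 0.2 N), for 0.2 s.
2. the bar is clamped and the ratchet has slipped (contact force between spindle and bar above 5 N and value of joint ratchet above 0.35 rad), for 0.2 s.
At the end, for the whole second after the job is handed in: The bar lies in the vee (sideways and in height within 3 and 2.5 mm, in line within 0.06 rad) with its end within 4 mm of the end stop, untouched and at rest, pressed by the spindle with more than 5 N, and the ratchet has slipped between 0.35 and 1.6 rad (all of step 1 and all of step 2 and value of joint ratchet below 1.6 rad and linear speed of bar below 0.01 m/s).
It fails at once if the spindle presses the bar with more than 25 N (overtightened by the thimble) (contact force between spindle and bar above 25 N).
It fails at once if the ratchet is run on past a quarter turn of slip (more than 1.6 rad) (value of joint ratchet above 1.6 rad).
It fails at once if the bar is pushed against the gauge frame with more than 45 N (contact force between bar and gauge above 45 N).
It fails at once if the bottle, jar or dish is moved by more than 20 mm or tipped (distance of any of reagent, jar, dish from where it was at the start of the episode above 0.02 m or angle between any of reagent, jar, dish's own z axis and vertical above 0.3 rad).
It also fails if it takes over 72 s, if anything falls off the work surface, if the arm or the gripper's body presses on something with over 40 N, if the wrist force passes 120 N, or if a joint passes its speed limit or range.

## Working session

There is one attempt and no reset: what is moved stays moved. The work goes in short steps, Python scripts to look and compute and a tool call to move; the robot and the scene stay as the last step left them, time stands still between calls to the robot, and variables do not carry over. Pictures are saved under pics/ and viewed, and the job is handed in when it is done.

Besides the shell and the picture viewer there is one more tool, called as name([rows], argument=value, ...), one row to a line, values as JSON. drive_tool: Moves the arm, as the interface text tells. Its arguments: {"type":"object","properties":{"steps":{"type":"array"},"squeeze":{"type":"number"}},"required":["steps"]}

```bash
ls; mkdir -p pics; python3 - <<'E'
from cell import manip
import cv2,numpy as np
np.set_printoptions(precision=4,suppress=True)
s=manip.read_state();print(s,manip.finger_overhang)
for n in ["scene","side","wrist"]:
    c=manip.camera(n);cv2.imwrite(f"pics/a_{n}.png",c["frame"][:,:,::-1]);print(n,c["intrinsics"],c["position"],c["attitude"])
    np.savez(f"a_{n}.npz",**c)
E
```

```text
pics
{'clock': 0.0, 'joints': array([-0.0666,  0.3004,  1.5216, -0.    ,  1.3207, -0.0666]), 'qd': array([-0.0018,  0.0006, -0.0003, -0.0029, -0.0011, -0.0001]), 'effort': array([ -0.0015, -53.1806, -35.2736,   0.0708,   0.0244,  -0.    ]), 'eef_pos': array([549.6925,   0.0272, 188.5805]), 'eef_rot': array([-3.1404, -0.0001,  1.5708]), 'wrist_force': array([-0.0763, -0.3978,  0.0595]), 'moment': array([ 0.009 , -0.0244, -0.0158]), 'finger_gap': 93.81989197690457} 17.0
scene [[406.8587   0.     280.8398]
 [  0.     406.8587 213.9641]
 [  0.       0.       1.    ]] [1130.0403  279.6887  937.0223] [-2.5272 -0.0135  2.0208]
side [[494.4882   0.     282.4923]
 [  0.     494.4882 206.6467]
 [  0.       0.       1.    ]] [ 348.1163 -835.9997  879.502 ] [-2.2846 -0.0142 -0.2706]
wrist [[350.9482   0.     282.0395]
 [  0.     350.9482 203.5026]
 [  0.       0.       1.    ]] [549.9425  74.9899 383.7542] [2.8801 0.0014 0.0013]
```

View pics/a_scene.png

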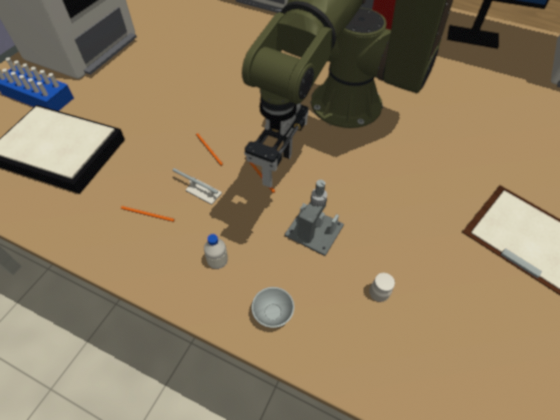

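View pics/a_side.png

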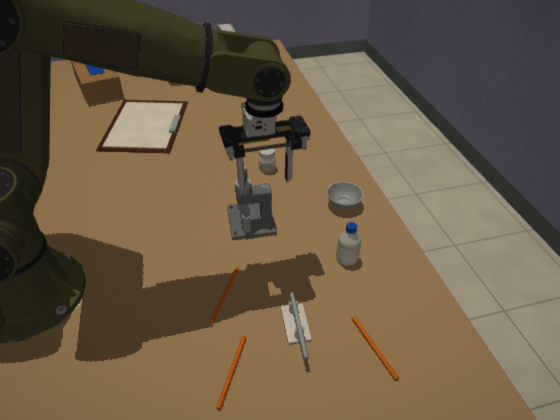

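View pics/a_wrist.png

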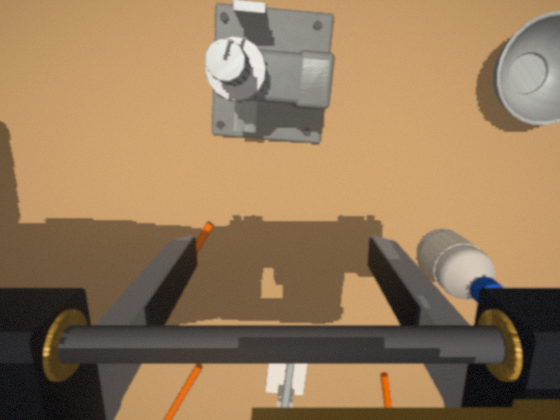

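```bash
cat > h.py <<'E'
import numpy as np,cv2
from scipy.spatial.transform import Rotation as Rn
np.set_printoptions(precision=4,suppress=True)
def load(n): return dict(np.load(n+".npz"))
def snap(name,tag):
    from cell import manip
    c=manip.camera(name); np.savez(tag+".npz",**c); cv2.imwrite(f"pics/{tag}.png",c["frame"][:,:,::-1]); return c
def Rc(c): return Rn.from_euler('xyz',c["attitude"]).as_matrix()
def rays(c,uv):
    uv=np.atleast_2d(uv).astype(float);K=c["intrinsics"]
    d=np.c_[(uv[:,0]-K[0,2])/K[0,0],(uv[:,1]-K[1,2])/K[1,1],np.ones(len(uv))]
    return d@Rc(c).T
def plane(c,uv,z):
    d=rays(c,uv); p=np.asarray(c["position"]); return p+d*((z-p[2])/d[:,2])[:,None]
def cloud(c):
    h,w=c["range_z"].shape; u,v=np.meshgrid(np.arange(w),np.arange(h))
    d=rays(c,np.c_[u.ravel(),v.ravel()]); P=np.asarray(c["position"])+d*c["range_z"].reshape(-1,1)
    P[c["range_z"].ravel()==0]=np.nan
    return P.reshape(h,w,3)
def proj(c,P):
    q=(np.atleast_2d(P)-c["position"])@Rc(c); K=c["intrinsics"]
    return np.c_[K[0,0]*q[:,0]/q[:,2]+K[0,2],K[1,1]*q[:,1]/q[:,2]+K[1,2]]
def tri(c1,uv1,c2,uv2):
    a=rays(c1,uv1)[0];b=rays(c2,uv2)[0];p=np.array(c1["position"]);q=np.array(c2["position"])
    t=np.linalg.lstsq(np.c_[a,-b],q-p,rcond=None)[0]; x=p+a*t[0];y=q+b*t[1]
    return (x+y)/2,np.linalg.norm(x-y)
def crop(tag,x0,y0,x1,y1,k,out):
    im=cv2.imread(f"pics/{tag}.png")[y0:y1,x0:x1]; cv2.imwrite(f"pics/{out}.png",cv2.resize(im,None,fx=k,fy=k,interpolation=cv2.INTER_CUBIC))
E
python3 - <<'E'
from h import *
crop("a_side",200,110,380,370,3,"a1"); crop("a_scene",150,120,360,280,3.5,"a2")
for n in ["scene","side","wrist"]:
    c=load("a_"+n); P=cloud(c)
    print(n,np.nanpercentile(P[...,2],[1,25,50,75,99]))
    for uv in {"scene":[(318,186),(313,235),(200,188)],"side":[(300,325),(253,190)],"wrist":[(226,60),(315,80),(287,400),(250,5),(225,120)]}[n]: print(uv,P[uv[1],uv[0]])
E
```

```text
scene [-754.4215   -0.7324    1.4096    4.2117  525.3444]
(318, 186) [532.2307 100.9901 181.1798]
(313, 235) [569.7926 117.198   26.4088]
(200, 188) [ 555.8108 -245.5498    8.4157]
side [-757.8758 -300.2163   -0.9182    1.9928  606.4192]
(300, 325) [ 555.2757 -267.2031   38.5365]
(253, 190) [541.9965  94.1697 111.6436]
wrist [ -2.0984  -0.6458   0.145  111.4048 328.8452]
(226, 60) [519.5562 100.6469 182.001 ]
(315, 80) [573.6712  95.9476 112.0184]
(287, 400) [ 555.7938 -259.7618   39.8389]
(250, 5) [523.9189 155.2976  73.3662]
(225, 120) [490.3464  64.487   10.3499]
```

View pics/a1.png

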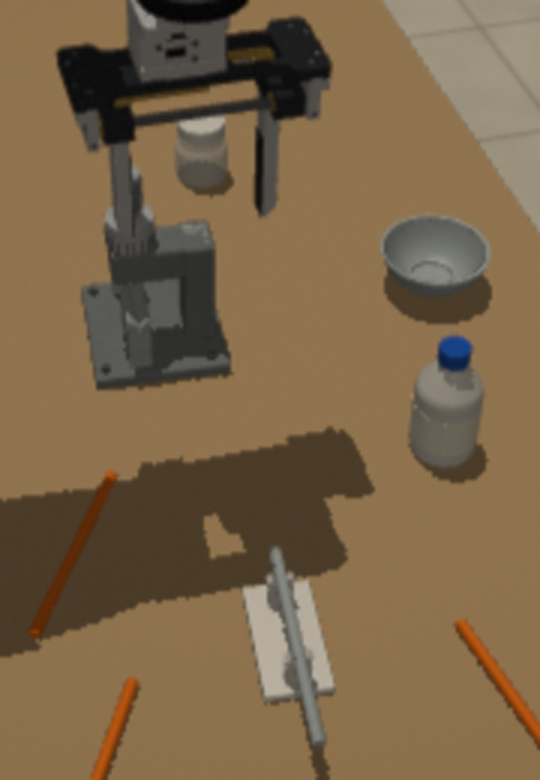

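View pics/a2.png

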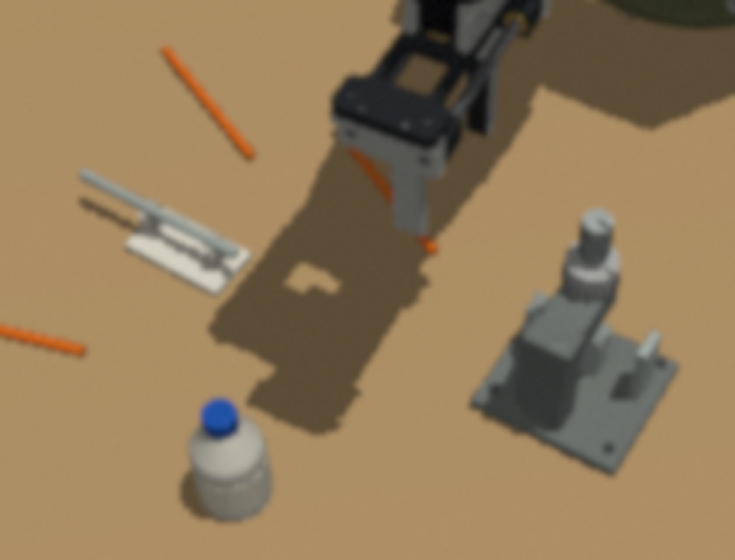

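```bash
python3 - <<'E'
from h import *
for n in ["scene","side","wrist"]:
    c=load("a_"+n); P=cloud(c)
    hsv=cv2.cvtColor(c["frame"],cv2.COLOR_RGB2HSV)
    # bar: points by height near stand
    m=(P[...,2]>32)&(P[...,2]<48)&(P[...,0]>490)&(P[...,0]<620)&(P[...,1]<-140)&(P[...,1]>-380)
    Q=P[m]
    if len(Q)>20:
        line=cv2.fitLine(Q[:,:2].astype(np.float32),cv2.DIST_HUBER,0,.01,.01).ravel()
        d=line[:2]*np.sign(line[1]); t=(Q[:,:2]-line[2:])@d
        print(n,"bar",len(Q),"dir ang",np.arctan2(-d[0],d[1]),"ends",line[2:]+d*t.min(),line[2:]+d*t.max(),t.max()-t.min(),"z99",np.percentile(Q[:,2],[50,90,97]))
    m=(P[...,2]>3)&(P[...,2]<16)&(P[...,0]>490)&(P[...,0]<620)&(P[...,1]<-140)&(P[...,1]>-380)
    Q=P[m]
    if len(Q)>20: print(" stand plate",cv2.minAreaRect(Q[:,:2].astype(np.float32)),len(Q))
    # knob top
    m=(P[...,2]>178)&(P[...,2]<186)&(P[...,0]>480)&(P[...,0]<580)&(P[...,1]>60)&(P[...,1]<140)
    Q=P[m]; 
    if len(Q)>5: print(" knob",len(Q),Q.mean(0),cv2.minEnclosingCircle(Q[:,:2].astype(np.float32)))
    m=(P[...,2]>107)&(P[...,2]<115)&(P[...,0]>440)&(P[...,0]<650)&(P[...,1]>20)&(P[...,1]<200)
    Q=P[m]
    if len(Q)>20: print(" head",len(Q),cv2.minAreaRect(Q[:,:2].astype(np.float32)),Q.mean(0))
    m=(P[...,2]>8)&(P[...,2]<15)&(P[...,0]>440)&(P[...,0]<650)&(P[...,1]>20)&(P[...,1]<200)
    Q=P[m]
    if len(Q)>20: print(" base",len(Q),cv2.minAreaRect(Q[:,:2].astype(np.float32)),np.median(Q[:,2]))
    m=(P[...,2]>70)&(P[...,2]<77)&(P[...,0]>440)&(P[...,0]<650)&(P[...,1]>120)&(P[...,1]<200)
    Q=P[m]
    if len(Q)>5: print(" stop",len(Q),cv2.minAreaRect(Q[:,:2].astype(np.float32)),Q.min(0),Q.max(0))
E
```

```text
scene bar 182 dir ang -0.103490666 ends [ 549.5244 -340.7902] [ 566.2179 -180.0615] 161.5932921235032 z99 [39.7184 43.4577 44.3007]
 stand plate ((554.6428833007812, -260.5133972167969), (127.8703842163086, 238.13824462890625), 0.4247807264328003) 637
 knob 61 [522.2317 101.8991 182.7122] ((521.41015625, 101.13189697265625), 11.758233070373535)
 head 269 ((547.664306640625, 99.55422973632812), (39.20758819580078, 84.2735366821289), 85.22400665283203) [563.1971  99.0868 112.3948]
 base 770 ((539.179931640625, 107.94972229003906), (125.77964782714844, 117.60771942138672), 85.43706512451172) 12.790034205106735
 stop 27 ((525.70361328125, 155.2666778564453), (7.2575178146362305, 27.24812126159668), 81.18692016601562) [512.0336 150.5191  70.0692] [539.1345 159.5924  76.294 ]
side bar 348 dir ang -0.10110482 ends [ 544.5316 -341.2269] [ 560.8192 -180.6804] 161.37057194419754 z99 [38.8253 41.0159 41.9824]
 stand plate ((558.248779296875, -262.22479248046875), (226.03895568847656, 128.08338928222656), 87.7234115600586) 711
 knob 13 [524.6414  98.0675 180.3798] ((523.2574462890625, 100.193496
[... 392 characters left out ...]
46111961 z99 [39.1045 40.4987 41.115 ]
 stand plate ((555.0982055664062, -257.42388916015625), (48.80992126464844, 50.21644592285156), 84.99125671386719) 895
 knob 1353 [519.155  100.7091 181.4999] ((519.0850830078125, 100.47370910644531), 11.159282684326172)
 head 3729 ((544.2882690429688, 98.74876403808594), (40.0453987121582, 85.16017150878906), 85.40705871582031) [561.4313  97.2401 111.3181]
 base 7023 ((537.6303100585938, 107.3542251586914), (125.08121490478516, 114.97732543945312), 85.30765533447266) 11.513960170868017
 stop 384 ((523.2212524414062, 154.39901733398438), (8.406250953674316, 26.498811721801758), 86.28952026367188) [509.9142 149.5388  70.0264] [536.5818 159.0121  76.0446]
```

drive_tool([
  {"delta_pos":[0,-38,0],"yaw":-0.035,"hand":94},
  {"delta_pos":[0,-38,0],"yaw":-0.035,"hand":94},
  {"delta_pos":[0,-38,0],"yaw":-0.035,"hand":94},
  {"delta_pos":[0,-38,0],"yaw":0,"hand":94},
  {"delta_pos":[0,-38,0],"yaw":0,"hand":94},
])

```text
clock: 0.57
eef_pos: [549.6, -191.7, 189.0]
eef_rot: [-3.141, -0.0, 1.466]
wrist_force: [1.0, 0.6, 0.1]
finger_gap: 94.2
```

drive_tool([
  {"delta_pos":[0,-38,-10],"yaw":0,"hand":94},
  {"delta_pos":[0,-38,-20],"yaw":0,"hand":94},
  {"delta_pos":[0,-30,-20],"yaw":0,"hand":94},
  {"delta_pos":[0,0,0],"yaw":0,"hand":94},
  {"delta_pos":[0,0,0],"yaw":0,"hand":94},
])

```text
clock: 0.98
eef_pos: [549.1, -295.8, 138.0]
eef_rot: [-3.139, -0.001, 1.464]
wrist_force: [-1.1, 0.4, 0.5]
finger_gap: 94.0
```

```bash
python3 - <<'E'
from h import *
from cell import manip
c=snap("wrist","b_wrist"); s=manip.read_state(); print(s['eef_pos'],s['eef_rot'],s['joints'],s['clock'],c['position'])
P=cloud(c)
m=(P[...,2]>30)&(P[...,2]<48)&(P[...,0]>520)&(P[...,0]<590)&(P[...,1]<-140)&(P[...,1]>-380)
Q=P[m];line=cv2.fitLine(Q[:,:2].astype(np.float32),cv2.DIST_HUBER,0,.01,.01).ravel()
d=line[:2]*np.sign(line[1]); t=(Q[:,:2]-line[2:])@d
print("bar",len(Q),np.arctan2(-d[0],d[1]),line[2:]+d*t.min(),line[2:]+d*t.max(),t.max()-t.min(),np.percentile(Q[:,2],[50,90,97]))
E
```

```text
[ 549.7945 -294.8264  139.3785] [-3.1407 -0.0006  1.465 ] [-0.551   0.5057  1.3523  0.0002  1.2846 -0.4453] 1.0333 [ 557.5726 -221.5119  333.2114]
bar 2392 -0.10420175 [ 545.8728 -339.5558] [ 562.4632 -180.9179] 159.50305934640727 [39.1381 40.5643 40.9683]
```

View pics/b_wrist.png

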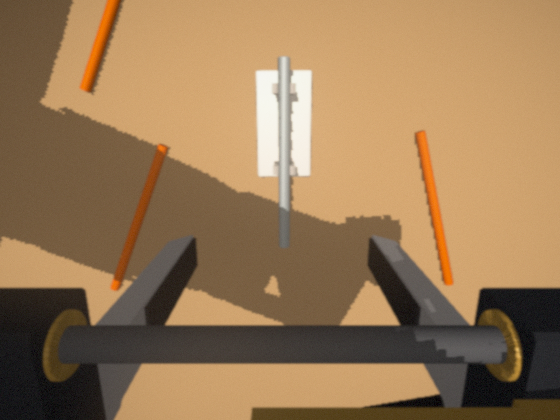

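drive_tool([
  {"delta_pos":[-0.8,-15,-30],"yaw":0,"hand":50},
  {"delta_pos":[0,0,-30],"yaw":0,"hand":40},
  {"delta_pos":[0,0,-25],"yaw":0,"hand":30},
  {"delta_pos":[0,0,-20],"yaw":0,"hand":30},
  {"delta_pos":[0,0,0],"yaw":0,"hand":30},
])

```text
clock: 1.45
eef_pos: [548.2, -307.6, 31.7]
eef_rot: [-3.137, -0.002, 1.467]
wrist_force: [-1.1, 0.6, -0.8]
finger_gap: 64.2
```

```bash
python3 - <<'E'
from h import *
from cell import manip
c=snap("wrist","c_wrist"); s=manip.read_state(); print(s['eef_pos'],s['eef_rot'],s['clock'],s['finger_gap'])
snap("side","c_side"); crop("c_side",230,230,380,380,4,"c1")
E
```

```text
[ 549.1128 -308.3978   34.2918] [-3.1398 -0.001   1.4672] 1.5 59.57859758189049
```

View pics/c_wrist.png

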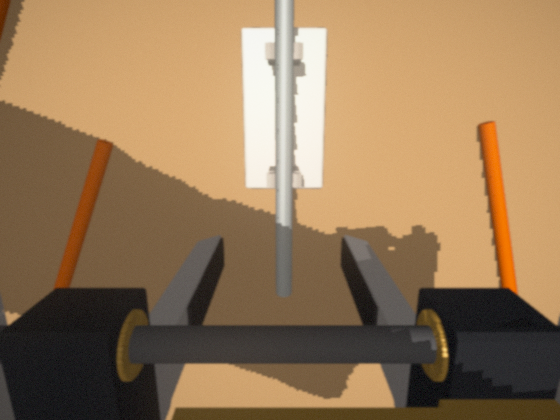

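View pics/c1.png

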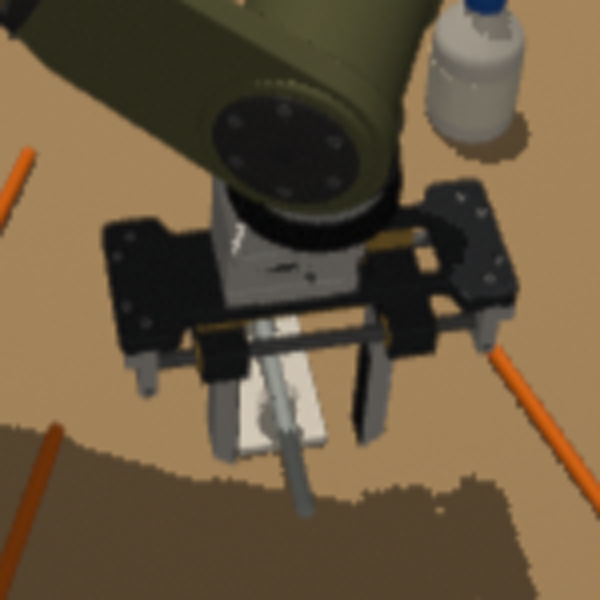

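drive_tool([
  {"delta_pos":[0,0,0],"yaw":0,"hand":5},
  {"delta_pos":[0,0,0],"yaw":0,"hand":5},
  {"delta_pos":[0,0,0],"yaw":0,"hand":5},
  {"delta_pos":[0,0,0],"yaw":0,"hand":5},
  {"delta_pos":[0,0,0],"yaw":0,"hand":5},
], squeeze=40)

```text
clock: 1.97
eef_pos: [549.4, -310.0, 35.3]
eef_rot: [3.141, 0.0, 1.466]
wrist_force: [-0.8, -0.3, -0.2]
finger_gap: 22.8
```

drive_tool([
  {"delta_pos":[0,0,0],"yaw":0,"hand":5},
  {"delta_pos":[0,0,0],"yaw":0,"hand":5},
  {"delta_pos":[0,0,0],"yaw":0,"hand":5},
  {"delta_pos":[0,0,0],"yaw":0,"hand":5},
  {"delta_pos":[0,0,0],"yaw":0,"hand":5},
])

```text
clock: 2.38
eef_pos: [549.2, -309.9, 34.7]
eef_rot: [-3.141, -0.0, 1.466]
wrist_force: [-0.4, -1.0, -0.4]
finger_gap: 4.9
```

```bash
python3 - <<'E'
from h import *
from cell import manip
c=snap("wrist","d_wrist"); s=manip.read_state(); print(s['eef_pos'],s['finger_gap'],s['wrist_force'])
snap("side","d_side"); crop("d_side",230,230,380,380,4,"d1")
E
```

```text
[ 549.1677 -309.8969   34.7225] 5.554978910132328 [-0.0266  0.374  -0.2008]
```

View pics/d_wrist.png

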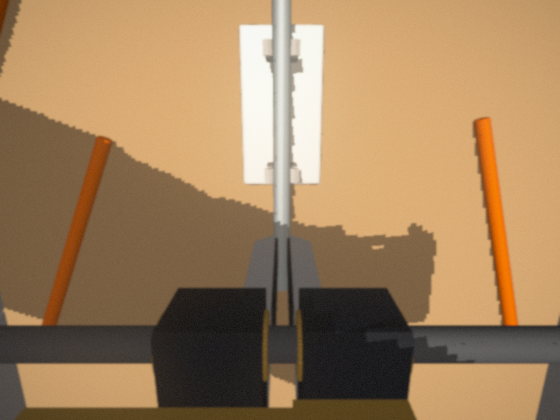

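View pics/d1.png

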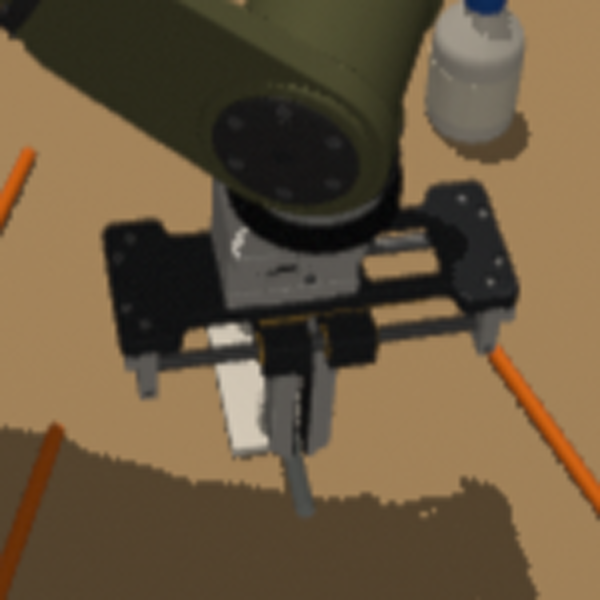

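drive_tool([
  {"delta_pos":[0,0,8],"yaw":0,"hand":2},
  {"delta_pos":[0,0,12],"yaw":0,"hand":2},
  {"delta_pos":[0,0,20],"yaw":0,"hand":2},
  {"delta_pos":[0,0,20],"yaw":0,"hand":2},
  {"delta_pos":[0,0,0],"yaw":0,"hand":2},
])

```text
clock: 2.9
eef_pos: [550.9, -310.9, 100.2]
eef_rot: [3.135, 0.003, 1.466]
wrist_force: [0.4, 0.1, 0.6]
finger_gap: 1.7
```

```bash
cat > barm.py <<'E'
from h import *
from cell import manip
import sys
tag=sys.argv[1]
s=manip.read_state(); T=s['eef_pos']; print('tcp',T,s['eef_rot'],'gap',s['finger_gap'],'F',s['wrist_force'],'t',s['clock'])
y=s['eef_rot'][2]-np.pi/2; d0=np.array([-np.sin(y),np.cos(y),0]); x0=np.array([np.cos(y),np.sin(y),0])
for n in sys.argv[2:]:
    c=snap(n,tag+"_"+n); P=cloud(c); r=P-T; a=r@d0; b=r@x0; z=r[...,2]
    m=(a>14)&(a<150)&(abs(b)<14)&(z>-12)&(z<24)
    Q=np.c_[a[m],b[m],z[m]]
    for _ in range(3):
        # robust line fit b(a), and top height z(a)
        pb=np.polyfit(Q[:,0],Q[:,1],1); k=abs(Q[:,1]-np.polyval(pb,Q[:,0]))<5.5; Q=Q[k]
    core=abs(Q[:,1]-np.polyval(pb,Q[:,0]))<1.5
    pz=np.polyfit(Q[core,0],Q[core,2],1)
    print(n,len(Q),'far end a',Q[:,0].max(),'b slope,off',pb,'ztop slope, at0',pz,'axis z at grip',T[2]+pz[1]-4.75)
E
python3 barm.py e wrist side scene; python3 -c "
from h import *
crop('e_side',230,200,380,350,4,'e1')"
```

```text
tcp [ 550.8838 -310.9416  100.2401] [3.1354 0.0032 1.4658] gap 1.748340892182994 F [0.4343 0.0539 0.605 ] t 2.9Traceback (most recent call last):
  File "barm.py", line 13, in <module>
    pb=np.polyfit(Q[:,0],Q[:,1],1); k=abs(Q[:,1]-np.polyval(pb,Q[:,0]))<5.5; Q=Q[k]
    raise TypeError("expected non-empty vector for x")
TypeError: expected non-empty vector for x
[ WARN:0@0.361] global loadsave.cpp:275 findDecoder imread_('pics/e_side.png'): can't open/read file: check file path/integrity
Traceback (most recent call last):
  File "h.py", line 28, in crop
    im=cv2.imread(f"pics/{tag}.png")[y0:y1,x0:x1]; cv2.imwrite(f"pics/{out}.png",cv2.resize(im,None,fx=k,fy=k,interpolation=cv2.INTER_CUBIC))
       ~~~~~~~~~~~~~~~~~~~~~~~~~~~~~^^^^^^^^^^^^^
TypeError: 'NoneType' object is not subscriptable
```

View pics/e_wrist.png

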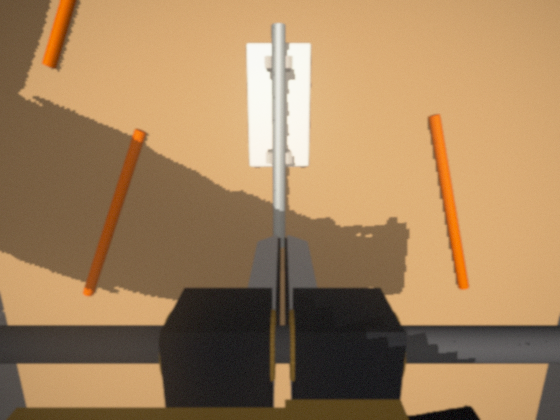

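```bash
python3 - <<'E'
from h import *
for tag,T in [("d_wrist",[549.17,-309.9,34.7]),("e_wrist",[550.9,-310.9,100.2]),("c_wrist",[549.1,-308.4,34.3])]:
    c=load(tag);P=cloud(c)-np.array(T); 
    print(tag,c["position"]-T,c["attitude"])
    us=(265,303) if tag!="c_wrist" else (215,350)
    for v in (238,240,245,250,260,270,280,320): print(v,[P[v,u] for u in us])
    if tag=="d_wrist": print([P[v,282]+T for v in (100,150,200,220,230,235)])
from cell import manip
print([x for x in dir(manip) if x[0]!='_'])
E
```

```text
d_wrist [  7.8684  74.5886 195.1011] [ 2.88    0.0005 -0.1038]
238 [array([-7.9658, 10.2813, 20.5844]), array([ 13.3299, -12.8088, -34.6548])]
240 [array([-7.7809, 10.4563, 24.0347]), array([11.8354,  8.4498, 24.1202])]
245 [array([-7.4941, 10.2502, 30.556 ]), array([11.4444,  8.3974, 30.8455])]
250 [array([-7.1614, 10.3352, 37.3256]), array([11.0784,  8.3853, 37.1966])]
260 [array([-6.6912,  9.9289, 48.1843]), array([10.4075,  8.6369, 49.2615])]
270 [array([-6.24  ,  9.7322, 58.1299]), array([ 9.8282,  8.6894, 59.4248])]
280 [array([-5.6034, 10.6805, 69.1585]), array([ 9.3264,  8.2965, 67.5527])]
320 [array([ -0.4024,  31.1321, 128.1271]), array([  7.7973,  32.893 , 132.0753])]
[array([ 557.4288, -230.5328,   39.7785]), array([ 554.7564, -256.1895,   40.1392]), array([ 551.9069, -283.5486,   41.0774]), array([ 550.6766, -295.3552,   40.3594]), array([ 550.0553, -301.3185,   40.3132]), array([ 549.7598, -304.1583,   40.7785])]
e_wrist [  6.6902  75.2858 194.9315] [ 2.8768 -0.0059 -0.1037]
238 [array([ -18.3483,  -34.7634, -100.3803]), array([  15.5117,  -38.4895, -100.7099])]
240 [ar
[... 614 characters left out ...]
35.3398,  13.3096,  17.2162]), array([35.8675,  6.4456, 18.053 ])]
240 [array([-34.6895,  13.3818,  20.5559]), array([35.2763,  6.6341, 21.3496])]
245 [array([-33.3678,  13.2382,  27.5743]), array([34.0289,  6.7046, 28.2102])]
250 [array([-32.8779,  11.9603,  31.1504]), array([33.394 ,  5.3546, 31.3016])]
260 [array([-31.8266,   9.738 ,  38.411 ]), array([32.0594,  3.125 , 37.9759])]
270 [array([-32.0819,   5.5278,  40.4282]), array([31.6242, -1.5429, 39.0138])]
280 [array([-32.6543,   0.7736,  41.2222]), array([31.0734, -5.828 , 40.7961])]
320 [array([-57.8292, -68.5791, -35.0858]), array([ 40.9108, -77.6125, -33.8877])]
['Unreachable', 'camera', 'finger_overhang', 'read_state', 'sign_off']
```

```bash
python3 - <<'E'
from h import *
snap("side","e_side"); snap("scene","e_scene")
crop('e_side',230,200,380,350,4,'e1'); crop('e_scene',120,90,320,240,4,'e2')
E
```

```text
(no output)
```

View pics/e1.png

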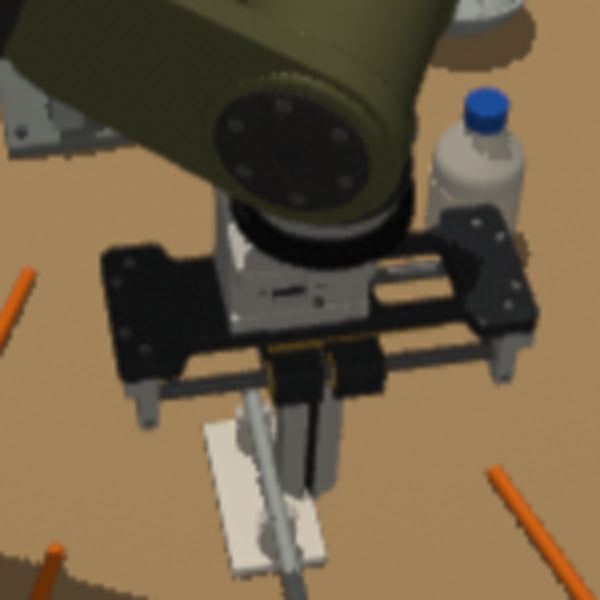

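View pics/e2.png

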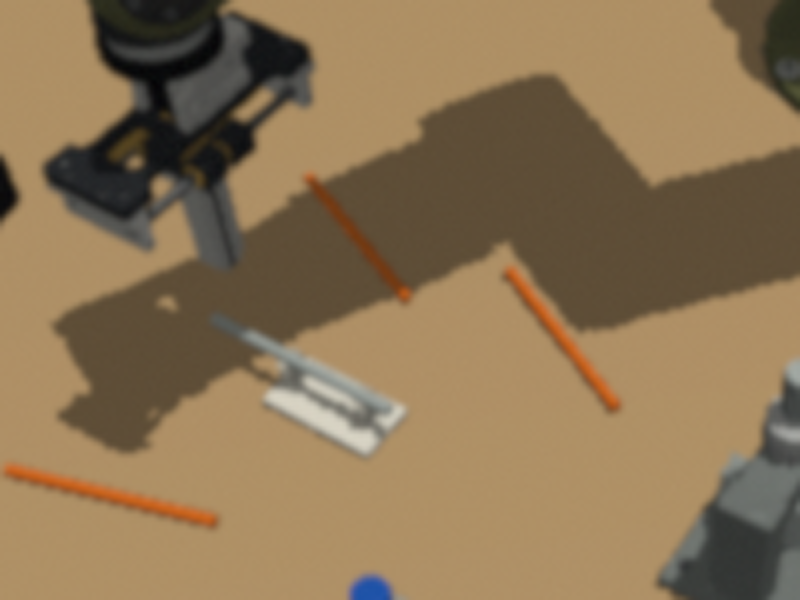

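```bash
python3 - <<'E'
from h import *
T=np.array([550.9,-310.9,100.2])
a=load("e_side");b=load("e_scene")
A=cloud(a);B=cloud(b)
# lowest finger points
for n,P in(("side",A),("scene",B)):
    r=P-T; m=(abs(r[...,0])<35)&(abs(r[...,1])<30)&(r[...,2]>-50)&(r[...,2]<60)
    Q=r[m]; print(n,len(Q),np.percentile(Q[:,2],[0,1,3,5,10]), Q[np.argsort(Q[:,2])[:8]])
print(proj(a,T+[0,0,-17]),proj(b,T+[0,0,-17]),proj(a,T+[0,0,20]),proj(b,T+[0,0,20]))
E
```

```text
side 230 [14.8639 15.6356 18.5117 19.0636 22.6057] [[  0.5276  -9.764   14.8639]
 [ -5.0223  -8.7653  15.5083]
 [ -0.7754  -7.634   15.5634]
 [  4.5458  -9.2379  15.8124]
 [  0.9264  -8.3517  15.9167]
 [ -7.2882  -9.5358  17.3531]
 [ -9.1873  -9.3547  17.7892]
 [-10.5269  -7.3223  18.6197]]
scene 134 [14.045  15.6996 18.2732 20.6459 23.0004] [[-5.8372  9.2995 14.045 ]
 [-0.9216  9.5293 14.8404]
 [ 5.2352 11.0403 17.4442]
 [-6.0147 10.1243 18.1987]
 [-0.3986  7.4141 18.2739]
 [ 8.5053 10.7021 20.3886]
 [-0.0347 11.4302 20.5005]
 [ 9.947   8.5209 20.7242]]
[[305.3815 329.9517]] [[177.1542 161.9777]] [[306.2648 318.1798]] [[174.5205 152.7696]]
```

drive_tool([
  {"delta_pos":[0,0,0],"yaw":0,"hand":45},
  {"delta_pos":[0,0,0],"yaw":0,"hand":45},
  {"delta_pos":[0,0,0],"yaw":0,"hand":45},
  {"delta_pos":[0,0,0],"yaw":0,"hand":45},
  {"delta_pos":[0,0,0],"yaw":0,"hand":45},
])

```text
clock: 3.47
eef_pos: [549.1, -309.8, 94.4]
eef_rot: [-3.141, -0.0, 1.466]
wrist_force: [0.0, 0.2, 0.4]
finger_gap: 31.5
```

drive_tool([
  {"delta_pos":[0,0,-25],"yaw":0,"hand":40},
  {"delta_pos":[0,0,-25],"yaw":0,"hand":40},
  {"delta_pos":[0,0,-15],"yaw":0,"hand":40},
  {"delta_pos":[0,0,0],"yaw":0,"hand":40},
  {"delta_pos":[0,0,0],"yaw":0,"hand":40},
])

```text
clock: 3.88
eef_pos: [549.0, -309.8, 29.6]
eef_rot: [-3.141, -0.0, 1.466]
wrist_force: [0.7, -0.5, 0.9]
finger_gap: 40.1
```

drive_tool([
  {"delta_pos":[0,0,-10],"yaw":0,"hand":40},
  {"delta_pos":[0,0,-10],"yaw":0,"hand":40},
  {"delta_pos":[0,0,-7.5],"yaw":0,"hand":40},
  {"delta_pos":[0,0,0],"yaw":0,"hand":40},
  {"delta_pos":[0,0,0],"yaw":0,"hand":25},
])

```text
clock: 4.3
eef_pos: [549.0, -309.8, 1.8]
eef_rot: [-3.141, -0.0, 1.466]
wrist_force: [-0.5, 0.4, 1.2]
finger_gap: 36.1
```

```bash
python3 - <<'E'
from h import *
from cell import manip
c=snap("side","f_side"); s=manip.read_state(); print(s['eef_pos'],s['finger_gap'],s['wrist_force'])
crop("f_side",230,230,380,380,4,"f1")
P=cloud(c)-s['eef_pos'];m=(abs(P[...,0])<60)&(abs(P[...,1])<14)&(P[...,2]>8)&(P[...,2]<60);Q=P[m];print(np.percentile(Q[:,2],[0,1,3,5]))
E
```

```text
[ 549.2653 -309.9005    2.3464] 32.160115454878216 [0.5283 0.2194 0.0093]
[14.5349 17.3602 18.9443 21.1978]
```

View pics/f1.png

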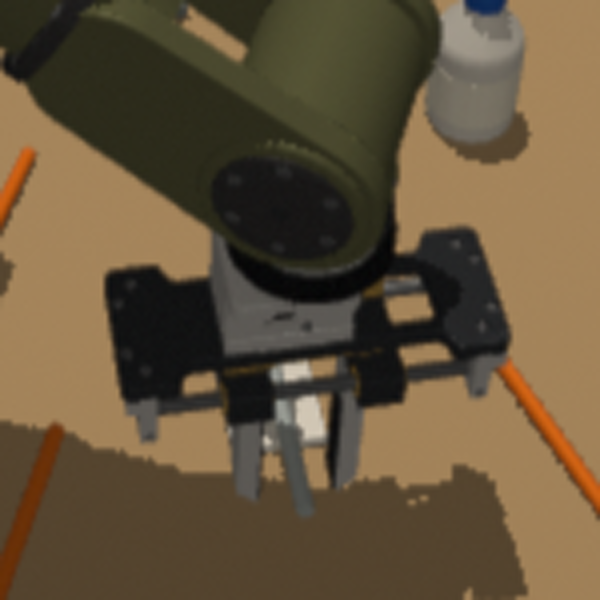

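Fingertips at about z 19 now, below the bar; no contact force. Close.

drive_tool([
  {"delta_pos":[0,0,0],"yaw":0,"hand":5},
  {"delta_pos":[0,0,0],"yaw":0,"hand":5},
  {"delta_pos":[0,0,0],"yaw":0,"hand":5},
  {"delta_pos":[0,0,0],"yaw":0,"hand":5},
  {"delta_pos":[0,0,0],"yaw":0,"hand":5},
], squeeze=40)

```text
clock: 4.77
eef_pos: [549.2, -309.9, 2.4]
eef_rot: [3.141, 0.0, 1.466]
wrist_force: [-1.9, 0.6, 0.8]
finger_gap: 8.0
```

drive_tool([
  {"delta_pos":[0,0,0],"yaw":0,"hand":0},
  {"delta_pos":[0,0,0],"yaw":0,"hand":0},
])

```text
clock: 4.93
eef_pos: [549.2, -309.9, 2.3]
eef_rot: [3.141, 0.0, 1.466]
wrist_force: [-0.2, 0.9, 0.5]
finger_gap: 8.3
```

drive_tool([
  {"delta_pos":[0,0,5],"yaw":0,"hand":0},
  {"delta_pos":[0,0,15],"yaw":0,"hand":0},
  {"delta_pos":[0,0,20],"yaw":0,"hand":0},
  {"delta_pos":[0,0,20],"yaw":0,"hand":0},
  {"delta_pos":[0,0,5],"yaw":0,"hand":0},
])

```text
clock: 5.35
eef_pos: [550.4, -310.6, 70.7]
eef_rot: [3.138, 0.002, 1.466]
wrist_force: [-0.1, -0.4, 0.0]
finger_gap: 8.3
```

drive_tool([
  {"delta_pos":[0,0,0],"yaw":0,"hand":0},
  {"delta_pos":[0,0,0],"yaw":0,"hand":0},
])

```text
clock: 5.52
eef_pos: [548.9, -309.7, 66.5]
eef_rot: [-3.141, -0.0, 1.466]
wrist_force: [-1.7, 0.4, -1.0]
finger_gap: 8.1
```

```bash
sed -i 's/(z>-12)&(z<24)/(z>15)\&(z<60)/; s/^    Q=np.c_/    if m.sum()<20: print(n,"few",m.sum()); continue\n    Q=np.c_/' barm.py; python3 barm.py g wrist side scene; python3 -c "
from h import *
crop('g_side',230,200,380,350,4,'g1')"
```

```text
tcp [ 548.9407 -309.693    66.5292] [-3.1411 -0.0003  1.4658] gap 8.059517742337789 F [-1.6581  0.3791 -1.0323] t 5.5167
wrist 5153 far end a 118.96397220195685 b slope,off [-0.0078  0.3865] ztop slope, at0 [-0.0069 37.3573] axis z at grip 99.13654711576342
side few 5
scene 133 far end a 131.7310396680737 b slope,off [-0.0156  3.832 ] ztop slope, at0 [-0.0018 36.4335] axis z at grip 98.21274863042532
```

View pics/g_wrist.png

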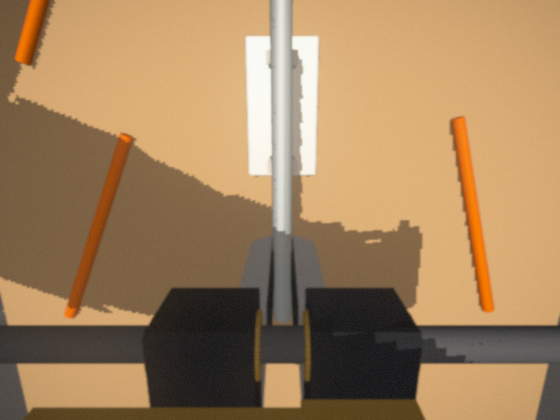

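View pics/g1.png

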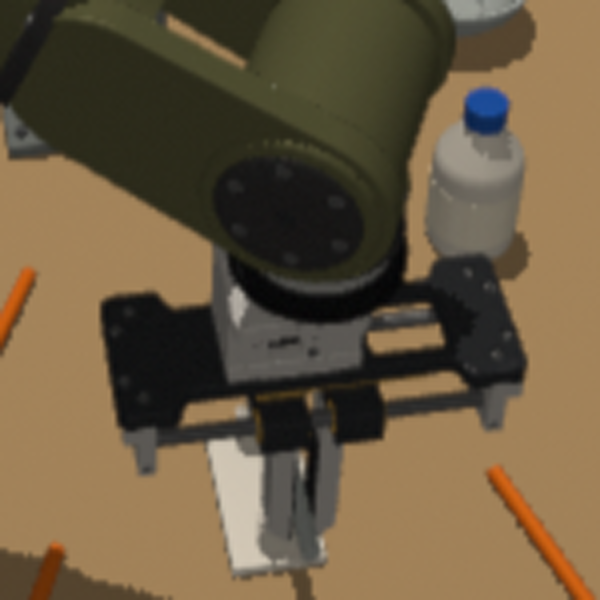

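drive_tool([
  {"delta_pos":[-2,12,0],"yaw":0.005,"hand":0},
  {"delta_pos":[-4,22,0],"yaw":0.005,"hand":0},
  {"delta_pos":[-5,24,0],"yaw":0.005,"hand":0},
  {"delta_pos":[-5,24,0],"yaw":0.005,"hand":0},
  {"delta_pos":[-5,24,0],"yaw":0.004,"hand":0},
])

```text
clock: 6.08
eef_pos: [527.3, -202.0, 66.6]
eef_rot: [-3.141, -0.0, 1.49]
wrist_force: [0.2, -0.1, -0.6]
finger_gap: 8.2
```

drive_tool([
  {"delta_pos":[-5,24,0],"yaw":0,"hand":0},
  {"delta_pos":[-5,24,0],"yaw":0,"hand":0},
  {"delta_pos":[-5,24,0],"yaw":0,"hand":0},
  {"delta_pos":[-5,24,0],"yaw":0,"hand":0},
  {"delta_pos":[-4,15,0],"yaw":0,"hand":0},
])

```text
clock: 6.5
eef_pos: [503.1, -90.3, 66.8]
eef_rot: [-3.141, -0.0, 1.491]
wrist_force: [-0.4, 0.0, -1.5]
finger_gap: 8.3
```

drive_tool([
  {"delta_pos":[0,0,0],"yaw":0,"hand":0},
  {"delta_pos":[0,0,0],"yaw":0,"hand":0},
])

```text
clock: 6.67
eef_pos: [503.9, -92.1, 67.1]
eef_rot: [-3.141, 0.0, 1.492]
wrist_force: [0.4, -1.2, -1.1]
finger_gap: 8.1
```

```bash
python3 barm.py i wrist side scene; python3 -c "
from h import *
crop('i_side',180,100,330,300,3,'i1')"
```

```text
tcp [503.8905 -92.1078  67.0958] [-3.1413  0.      1.4915] gap 8.052587100193264 F [ 0.4028 -1.2456 -1.0593] t 6.6667
wrist 5098 far end a 118.83110506060991 b slope,off [-0.0052  0.3048] ztop slope, at0 [-0.0078 37.4944] axis z at grip 99.8401770922068
side few 18
scene 149 far end a 129.04533600044385 b slope,off [-0.0042  4.0754] ztop slope, at0 [-0.0012 36.7407] axis z at grip 99.086475511879
```

View pics/i_wrist.png

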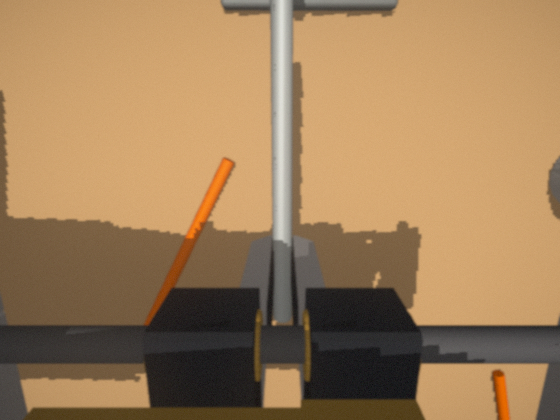

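View pics/i1.png

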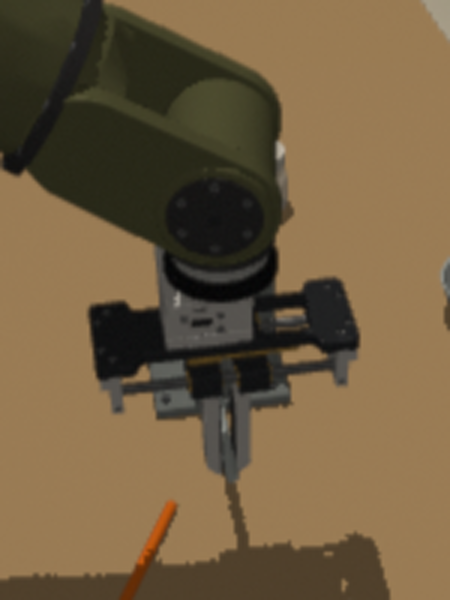

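drive_tool([
  {"delta_pos":[0,0,-15],"yaw":0,"hand":0},
  {"delta_pos":[0,0,-15],"yaw":0,"hand":0},
  {"delta_pos":[0,0,-5.5],"yaw":0,"hand":0},
  {"delta_pos":[0,0,0],"yaw":0,"hand":0},
  {"delta_pos":[0,0,0],"yaw":0,"hand":0},
])

```text
clock: 7.23
eef_pos: [504.3, -93.3, 31.9]
eef_rot: [-3.141, -0.0, 1.489]
wrist_force: [0.5, 0.2, 0.4]
finger_gap: 8.7
```

```bash
python3 barm.py j wrist side scene; python3 -c "
from h import *
crop('j_scene',250,110,380,260,4,'j1')"
```

```text
tcp [504.2832 -93.3017  31.9267] [-3.1414 -0.      1.4891] gap 8.722127962772516 F [0.4915 0.2498 0.3885] t 7.2333
wrist 5102 far end a 119.34932767490633 b slope,off [-0.0053  0.2742] ztop slope, at0 [-0.0072 37.4169] axis z at grip 64.59366652705538
side few 18
scene 142 far end a 130.20922064953388 b slope,off [-0.0009  3.8713] ztop slope, at0 [ 0.0017 37.2751] axis z at grip 64.4518487794877
```

View pics/j_wrist.png

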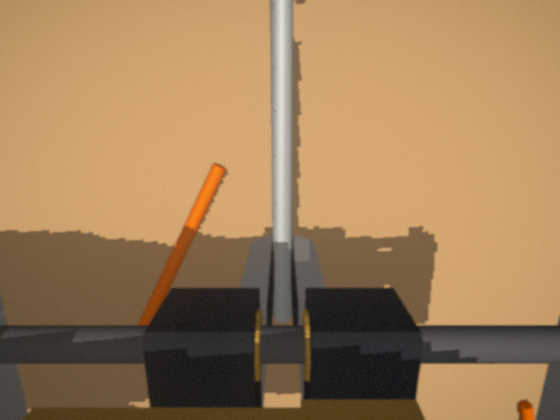

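View pics/j1.png

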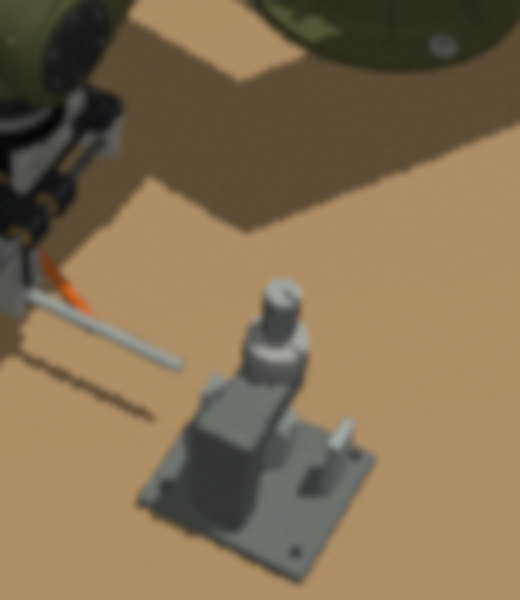

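drive_tool([
  {"delta_pos":[0.6,8,0.8],"yaw":0,"hand":0},
  {"delta_pos":[1,12.5,0],"yaw":0,"hand":0},
  {"delta_pos":[1,12.5,0],"yaw":0,"hand":0},
  {"delta_pos":[1,12,0],"yaw":0,"hand":0},
  {"delta_pos":[0,0,0],"yaw":0,"hand":0},
])

```text
clock: 7.8
eef_pos: [507.9, -45.3, 32.6]
eef_rot: [-3.142, -0.0, 1.492]
wrist_force: [0.2, 0.2, -1.2]
finger_gap: 8.1
```

```bash
python3 barm.py k wrist side scene; python3 -c "
from h import *
crop('k_scene',250,110,380,260,4,'k1')"
```

```text
tcp [507.8817 -45.2961  32.6051] [-3.1415 -0.0003  1.492 ] gap 8.088146359340476 F [ 0.1655  0.1886 -1.1808] t 7.8
wrist 5224 far end a 120.5488946149097 b slope,off [-0.0091  0.5016] ztop slope, at0 [-0.0077 37.518 ] axis z at grip 65.37314023669396
side few 17
scene 135 far end a 116.57220999617289 b slope,off [0.0072 3.5709] ztop slope, at0 [-0.0357 38.6697] axis z at grip 66.52487741635827
```

View pics/k_wrist.png

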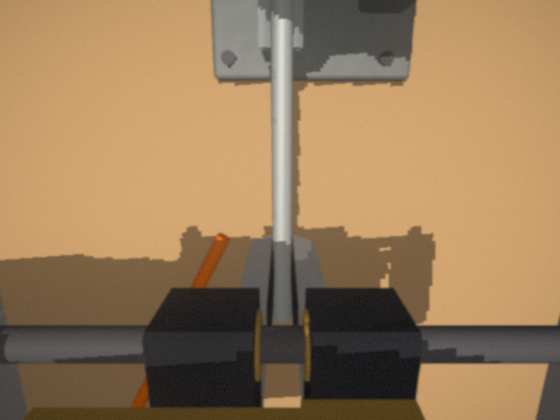

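View pics/k1.png

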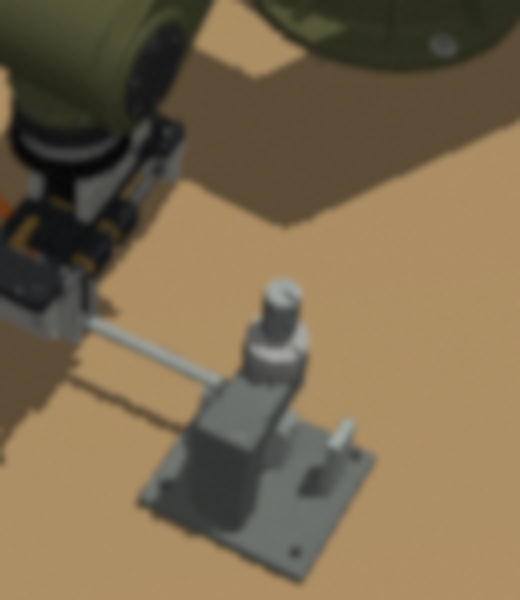

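```bash
python3 -c "
from h import *
crop('k_wrist',200,0,360,110,5,'k2')
c=load('k_wrist');P=cloud(c)
for v in (15,25,35,43):
  print(v,[(u,P[v,u].round(1)) for u in (258,262,266,270,274,278,283,288,292,296,300,303)])
"
```

```text
15 [(258, array([506.4,  69.7,  59.8])), (262, array([508.2,  69.1,  61.7])), (266, array([509.9,  69. ,  61.5])), (270, array([511.6,  69.5,  59.1])), (274, array([513.4,  67.2,  68.1])), (278, array([515. ,  66.7,  69.5])), (283, array([517. ,  66.6,  69.2])), (288, array([519.1,  66.6,  68.9])), (292, array([520.8,  66.9,  66.9])), (296, array([522.8,  68.2,  60.7])), (300, array([524.5,  68.2,  60.2])), (303, array([526. ,  68.6,  58.1]))]
25 [(258, array([506. ,  65.9,  59.4])), (262, array([507.8,  65.4,  60.9])), (266, array([nan, nan, nan])), (270, array([511.3,  65.5,  59.2])), (274, array([513. ,  63.7,  67.1])), (278, array([514.7,  63.3,  68.2])), (283, array([516.7,  63. ,  69. ])), (288, array([518.8,  62.8,  69.2])), (292, array([520.5,  63. ,  67.7])), (296, array([522.5,  64.2,  61.1])), (300, array([524.2,  64.1,  60.8])), (303, array([525.7,  64.5,  58.8]))]
35 [(258, array([503.3,  71.1,  11.6])), (262, array([507.4,  61.5,  60.6])), (266, array([509.2,  61.2,  61.3])), (270, array([510.9,  61.4,  59.8])), (274, array([512.7,  59.7,  67.7])), (278, array([514.4,  59.2,  69.7])), (283, array([516.5,  59.3,  68.5])), (288, array([518.5,  59.2,  68.2])), (292, array([520.3,  59.4,  66.5])), (296, array([522.2,  60.2,  61.3])), (300, array([524.1,  60.4,  59.5])), (303, array([525.4,  60.4,  59. ]))]
43 [(258, array([503. ,  66.8,  12.1])), (262, array([507.1,  58.3,  60.3])), (266, array([508.9,  58.2,  60.5])), (270, array([510.6,  58.2,  59.4])), (274, array([512.5,  56.6,  67.8])), (278, array([514.1,  56.4,  68.8])), (283, array([516.2,  56.1,  69.5])), (288, array([518.3,  56. ,  69. ])), (292, array([520.1,  56.4,  65.7])), (296, array([522. ,  57.1,  60.8])), (300, array([523.8,  57.1,  60.1])), (303, array([528.4,  65. ,  11.5]))]
```

View pics/k2.png

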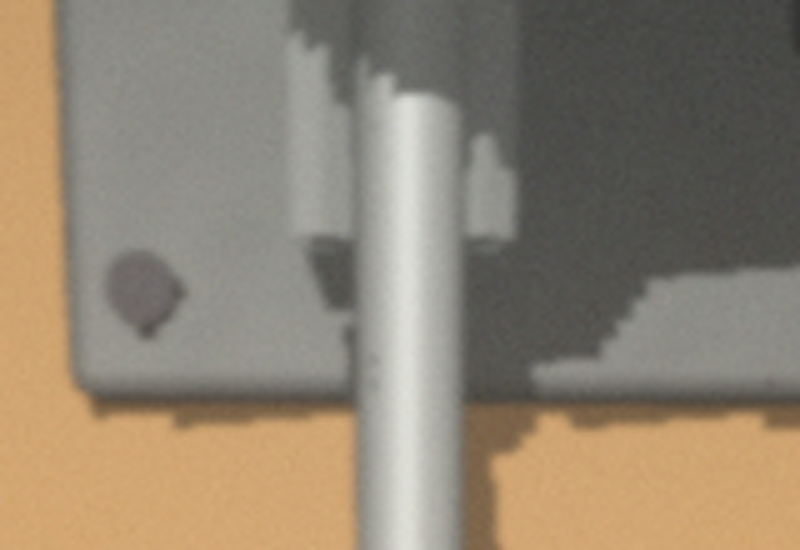

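drive_tool([
  {"delta_pos":[0.6,10,0],"yaw":0,"hand":0},
  {"delta_pos":[1,15,0],"yaw":0,"hand":0},
  {"delta_pos":[1,15,0],"yaw":0,"hand":0},
  {"delta_pos":[0.9,12,0],"yaw":0,"hand":0},
  {"delta_pos":[0.4,6,0],"yaw":0,"hand":0},
])

```text
clock: 8.37
eef_pos: [511.7, 11.5, 32.5]
eef_rot: [-3.142, -0.0, 1.49]
wrist_force: [-0.1, -0.3, -0.9]
finger_gap: 8.0
```

drive_tool([
  {"delta_pos":[0,0,0],"yaw":0,"hand":0},
  {"delta_pos":[0,0,0],"yaw":0,"hand":0},
])

```text
clock: 8.53
eef_pos: [511.7, 10.1, 32.5]
eef_rot: [-3.142, 0.0, 1.49]
wrist_force: [-0.5, -0.5, -0.2]
finger_gap: 8.3
```

```bash
python3 barm.py l wrist side scene; python3 -c "
from h import *
crop('l_scene',270,150,370,260,5,'l1');crop('l_side',180,100,330,300,3,'l2')"
```

```text
tcp [511.6883  10.1233  32.5068] [-3.1416  0.0001  1.4903] gap 8.343058167831384 F [-0.5345 -0.5219 -0.2222] t 8.5333
wrist 2476 far end a 68.80047950165131 b slope,off [-0.0124  0.5325] ztop slope, at0 [-0.0074 37.4688] axis z at grip 65.22555136442922
side 43 far end a 80.74176099520314 b slope,off [ 0.1384 -2.0789] ztop slope, at0 [ 0.0001 35.4082] axis z at grip 63.16495475849274
scene 135 far end a 149.84904334157974 b slope,off [-0.0017  4.4128] ztop slope, at0 [-0.0099 37.459 ] axis z at grip 65.21577747068221
```

View pics/l_wrist.png

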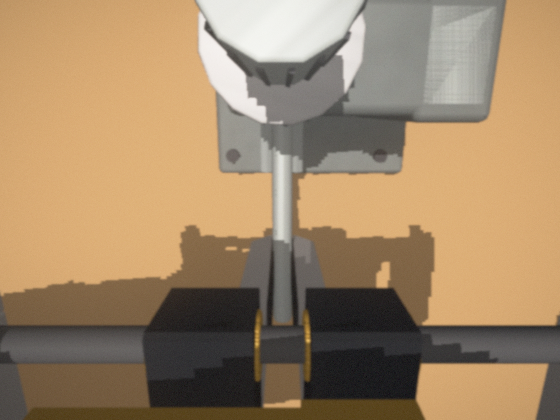

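View pics/l1.png

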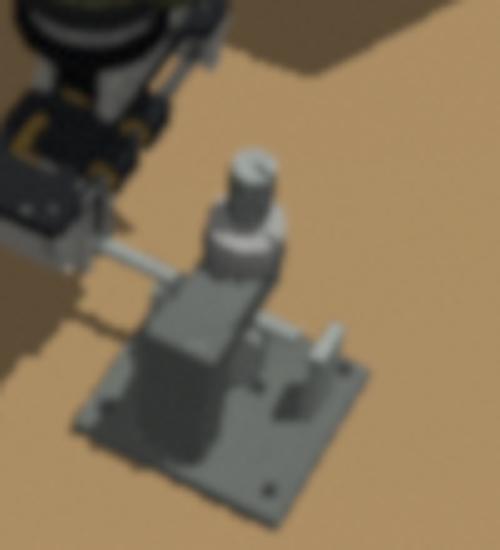

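drive_tool([
  {"delta_pos":[0.2,3,0],"yaw":0,"hand":0},
  {"delta_pos":[0.2,2.5,0],"yaw":0,"hand":0},
  {"delta_pos":[0.1,2,0],"yaw":0,"hand":0},
  {"delta_pos":[0,0,0],"yaw":0,"hand":0},
  {"delta_pos":[0,0,0],"yaw":0,"hand":0},
])

```text
clock: 9.1
eef_pos: [512.2, 17.7, 32.5]
eef_rot: [-3.142, 0.0, 1.49]
wrist_force: [-0.1, 0.9, -0.9]
finger_gap: 8.2
```

drive_tool([
  {"delta_pos":[0,1,0],"yaw":0,"hand":0},
  {"delta_pos":[0,0,0],"yaw":0,"hand":0},
])

```text
clock: 9.27
eef_pos: [512.2, 18.7, 32.5]
eef_rot: [-3.142, -0.0, 1.49]
wrist_force: [-0.6, -0.2, -1.8]
finger_gap: 8.4
```

drive_tool([
  {"delta_pos":[0.1,1,0],"yaw":0,"hand":0},
  {"delta_pos":[0,0,0],"yaw":0,"hand":0},
])

```text
clock: 9.43
eef_pos: [512.3, 19.7, 32.5]
eef_rot: [-3.142, -0.0, 1.49]
wrist_force: [0.1, -0.3, -1.3]
finger_gap: 8.2
```

drive_tool([
  {"delta_pos":[0.1,0.7,0],"yaw":0,"hand":0},
  {"delta_pos":[0,0,0],"yaw":0,"hand":0},
])

```text
clock: 9.6
eef_pos: [512.4, 20.4, 32.5]
eef_rot: [-3.142, -0.0, 1.49]
wrist_force: [-0.3, 0.0, -0.1]
finger_gap: 8.1
```

```bash
python3 barm.py m scene; python3 -c "
from h import *
crop('m_scene',290,170,370,240,8,'m1')"
```

```text
tcp [512.4057  20.3981  32.5391] [-3.1416 -0.      1.4898] gap 8.147053097359704 F [-0.2661  0.0132 -0.1248] t 9.6
scene 130 far end a 139.61735406836985 b slope,off [-0.0091  4.7149] ztop slope, at0 [ 0.0055 35.6162] axis z at grip 63.40530232801579
```

View pics/m1.png

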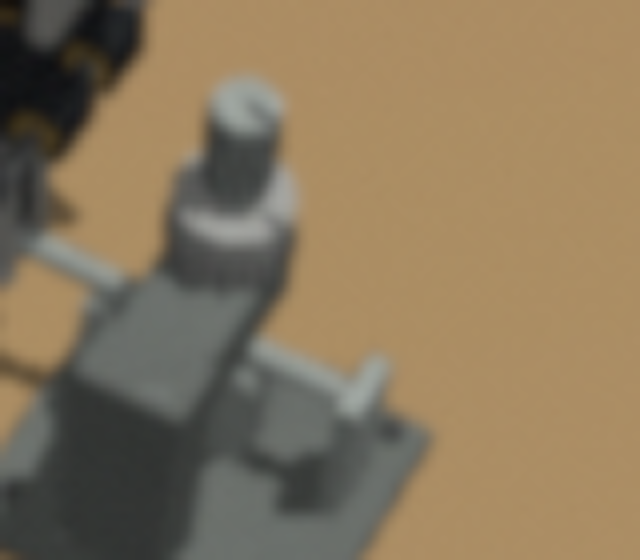

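drive_tool([
  {"delta_pos":[0,0.5,0],"yaw":0,"hand":0},
  {"delta_pos":[0,0,0],"yaw":0,"hand":0},
])

```text
clock: 9.82
eef_pos: [512.4, 20.9, 32.5]
eef_rot: [3.142, 0.0, 1.49]
wrist_force: [0.9, 0.6, -0.4]
finger_gap: 8.4
```

drive_tool([
  {"delta_pos":[0,0.5,0],"yaw":0,"hand":0},
  {"delta_pos":[0,0,0],"yaw":0,"hand":0},
])

```text
clock: 9.98
eef_pos: [512.4, 21.4, 32.5]
eef_rot: [3.142, -0.0, 1.49]
wrist_force: [0.2, -0.0, -0.9]
finger_gap: 8.3
```

drive_tool([
  {"delta_pos":[0.1,0.5,0],"yaw":0,"hand":0},
  {"delta_pos":[0,0,0],"yaw":0,"hand":0},
])

```text
clock: 10.15
eef_pos: [512.4, 21.5, 32.5]
eef_rot: [-3.141, 0.001, 1.49]
wrist_force: [-0.9, -3.9, -0.7]
finger_gap: 8.2
```

drive_tool([
  {"delta_pos":[0,0,-1],"yaw":0,"hand":0},
  {"delta_pos":[0,0,-1],"yaw":0,"hand":0},
  {"delta_pos":[0,0,0],"yaw":0,"hand":0},
])

```text
clock: 10.4
eef_pos: [512.4, 21.5, 30.3]
eef_rot: [-3.141, 0.0, 1.49]
wrist_force: [0.1, -4.1, 0.7]
finger_gap: 8.7
```

drive_tool([
  {"delta_pos":[0,0,-0.6],"yaw":0,"hand":0},
  {"delta_pos":[0,0,0],"yaw":0,"hand":0},
])

```text
clock: 10.57
eef_pos: [512.5, 21.5, 29.8]
eef_rot: [-3.141, 0.0, 1.49]
wrist_force: [-0.1, -5.7, -0.2]
finger_gap: 7.9
```

drive_tool([
  {"delta_pos":[0,0,-0.5],"yaw":0,"hand":0},
  {"delta_pos":[0,0,0],"yaw":0,"hand":0},
])

```text
clock: 10.73
eef_pos: [512.5, 21.5, 29.3]
eef_rot: [-3.142, 0.0, 1.49]
wrist_force: [-0.7, -5.7, -0.8]
finger_gap: 8.4
```

drive_tool([
  {"delta_pos":[0,0,-0.5],"yaw":0,"hand":0},
  {"delta_pos":[0,0,0],"yaw":0,"hand":0},
])

```text
clock: 10.9
eef_pos: [512.5, 21.6, 28.9]
eef_rot: [3.142, 0.0, 1.49]
wrist_force: [-1.5, -5.2, -0.5]
finger_gap: 8.4
```

drive_tool([
  {"delta_pos":[0,0,-0.5],"yaw":0,"hand":0},
  {"delta_pos":[0,0,0],"yaw":0,"hand":0},
])

```text
clock: 11.07
eef_pos: [512.5, 21.6, 28.4]
eef_rot: [3.142, 0.0, 1.49]
wrist_force: [-1.4, -5.0, -0.7]
finger_gap: 8.4
```

```bash
python3 barm.py n wrist scene; python3 -c "
from h import *
crop('n_wrist',200,100,360,210,5,'n2')"
```

```text
tcp [512.53    21.5534  28.3676] [3.1415 0.0003 1.4896] gap 8.437188168924154 F [-1.4077 -5.0257 -0.652 ] t 11.0667
wrist 1433 far end a 47.56081253252124 b slope,off [-0.0163  0.5815] ztop slope, at0 [ 0.0265 37.382 ] axis z at grip 60.99957332497296
scene 125 far end a 138.3703692999696 b slope,off [-0.0088  5.2338] ztop slope, at0 [ 0.0149 37.2753] axis z at grip 60.8928587880941
```

View pics/n2.png

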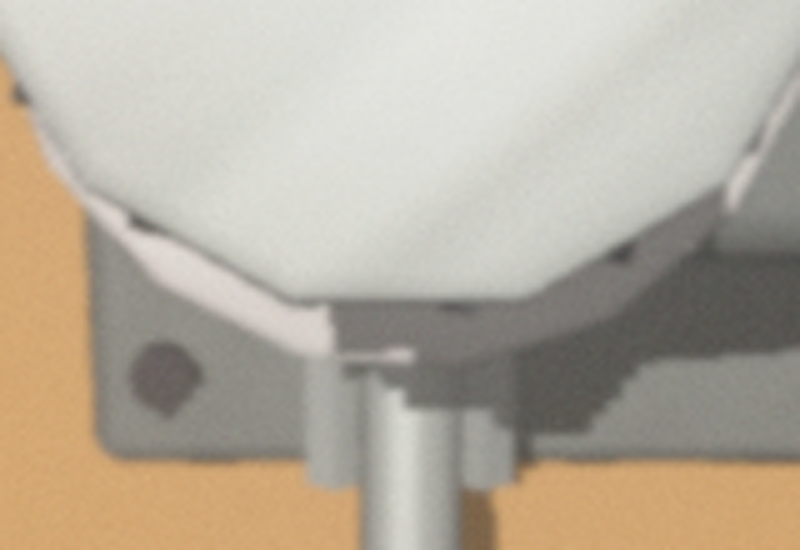

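drive_tool([
  {"delta_pos":[0,0,0.8],"yaw":0,"hand":0},
  {"delta_pos":[0,0,0],"yaw":0,"hand":6},
  {"delta_pos":[0,0,0],"yaw":0,"hand":8},
  {"delta_pos":[0,0,0],"yaw":0,"hand":10},
  {"delta_pos":[0,0,0],"yaw":0,"hand":12},
], squeeze=15)

```text
clock: 11.58
eef_pos: [512.6, 22.0, 29.3]
eef_rot: [3.141, -0.0, 1.49]
wrist_force: [-0.1, -0.2, 0.0]
finger_gap: 11.7
```

drive_tool([
  {"delta_pos":[0,0,0],"yaw":0,"hand":20},
  {"delta_pos":[0,0,0],"yaw":0,"hand":28},
  {"delta_pos":[0,0,0],"yaw":0,"hand":32},
  {"delta_pos":[0,0,0],"yaw":0,"hand":32},
])

```text
clock: 11.92
eef_pos: [512.5, 21.9, 29.3]
eef_rot: [3.142, -0.0, 1.49]
wrist_force: [0.2, -0.2, -0.4]
finger_gap: 31.3
```

```bash
python3 barm.py o wrist scene; python3 -c "
from h import *
crop('o_wrist',200,100,360,210,5,'o2');crop('o_scene',290,170,370,240,8,'o1')"
```

```text
tcp [512.5095  21.8526  29.2621] [ 3.1416 -0.      1.4898] gap 31.257298259725474 F [ 0.2082 -0.2387 -0.3673] t 11.9167
wrist 1377 far end a 46.94220082906464 b slope,off [-0.006   0.1106] ztop slope, at0 [-0.0002 36.8204] axis z at grip 61.33259423768318
scene 131 far end a 137.99806130430986 b slope,off [-0.0031  4.9947] ztop slope, at0 [-0.0118 36.3475] axis z at grip 60.859632382522165
```

View pics/o_wrist.png

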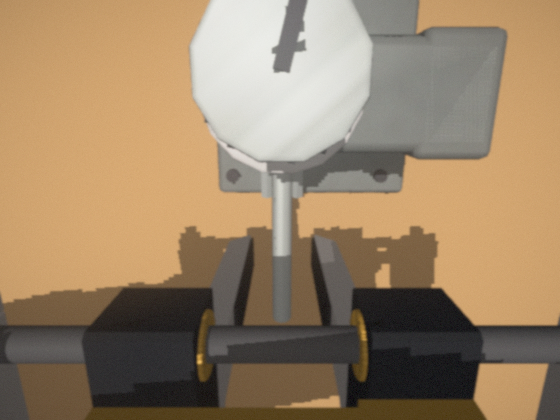

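View pics/o1.png

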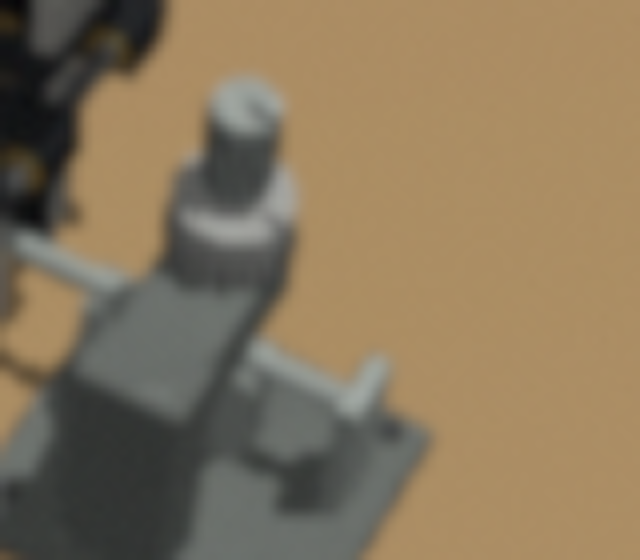

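drive_tool([
  {"delta_pos":[0,0,10],"yaw":0,"hand":40},
  {"delta_pos":[0,0,35],"yaw":0,"hand":50},
  {"delta_pos":[0,0,40],"yaw":0,"hand":60},
  {"delta_pos":[0,0,40],"yaw":0,"hand":60},
  {"delta_pos":[0,0,41],"yaw":0,"hand":60},
])

```text
clock: 12.43
eef_pos: [511.9, 21.9, 197.9]
eef_rot: [3.141, -0.0, 1.49]
wrist_force: [-0.1, -0.1, 0.6]
finger_gap: 58.7
```

drive_tool([
  {"delta_pos":[0,0,0],"yaw":0,"hand":60},
  {"delta_pos":[0,0,0],"yaw":0,"hand":60},
  {"delta_pos":[0,0,0],"yaw":0,"hand":60},
])

```text
clock: 12.68
eef_pos: [512.1, 21.8, 194.9]
eef_rot: [-3.141, 0.0, 1.49]
wrist_force: [-0.3, -0.0, -0.8]
finger_gap: 60.0
```

```bash
cat > knob.py <<'E'
from h import *
from cell import manip
import sys
s=manip.read_state();print('tcp',s['eef_pos'],'yaw',s['eef_rot'],'j',s['joints'],s['clock'])
c=snap('wrist',sys.argv[1]);P=cloud(c)
m=((P[...,2]>177)&(P[...,2]<187)&(np.hypot(P[...,0]-519,P[...,1]-100.6)<20)).astype(np.uint8)
cs,_=cv2.findContours(m,cv2.RETR_EXTERNAL,cv2.CHAIN_APPROX_NONE)
k=max(cs,key=cv2.contourArea);(u,v),r=cv2.minEnclosingCircle(k);Q=P[m>0]
z=np.median(Q[:,2]);print('knob px',u,v,r,'z',z,'ctr',plane(c,[u,v],z),plane(c,[u,v],182),'mean',Q.mean(0))
E
python3 knob.py p; python3 barm.py p2 wrist
```

```text
tcp [512.0935  21.8325 194.8987] yaw [-3.1411  0.      1.4898] j [-0.0289  0.212   1.6176  0.      1.3125  0.0522] 12.6833
knob px 282.4950256347656 101.55472564697266 19.958152770996094 z 181.49476898368806 ctr [[518.6862 100.9535 181.4948]] [[518.6852 100.9429 182.    ]] mean [518.9168 100.9078 181.4768]
tcp [511.8771  21.8222 194.2185] [-3.1397  0.0001  1.4898] gap 59.787013260216526 F [-0.8293  0.352  -0.0549] t 12.7333
wrist few 0
```

View pics/p.png

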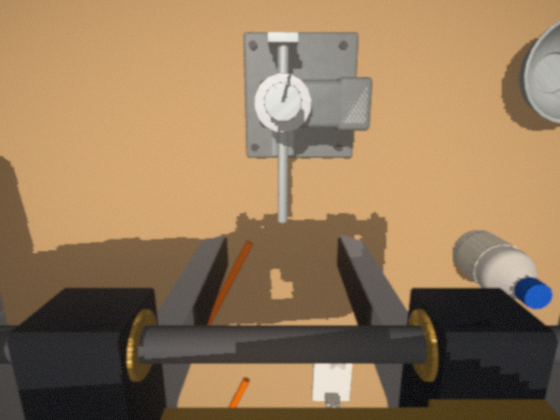

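```bash
python3 - <<'E'
from h import *
c=load('p'); crop('p',220,20,390,240,3.5,'p1')
P=cloud(c)
m=(P[...,2]>50)&(P[...,2]<72)&(P[...,1]<60)&(P[...,1]>-40)&(abs(P[...,0]-513)<20)
Q=P[m];p=np.polyfit(Q[:,1],Q[:,0],1);print(p,'angle',-p[0],'tail y',Q[:,1].min(), np.percentile(Q[:,2],[50,90]))
A=np.array([519.,100.8]);g=np.array([.08,.9968])
t=np.array([np.polyval(p,Q[:,1].min()),Q[:,1].min()])-A
print('tail in gauge y',t@g,'x',t@[.9968,-.08])
m=(P[...,2]>55)&(P[...,2]<72)&(P[...,1]>130)&(P[...,1]<150)&(abs(P[...,0]-522)<20);Q=P[m];print(len(Q),Q[:,2].mean())
E
```

```text
[  0.0852 510.6694] angle -0.08515415906682933 tail y -8.90997831156919 [65.2363 66.6335]
tail in gauge y -110.08605517348579 x -0.2834756897942476
289 65.09295198073532
```

View pics/p1.png

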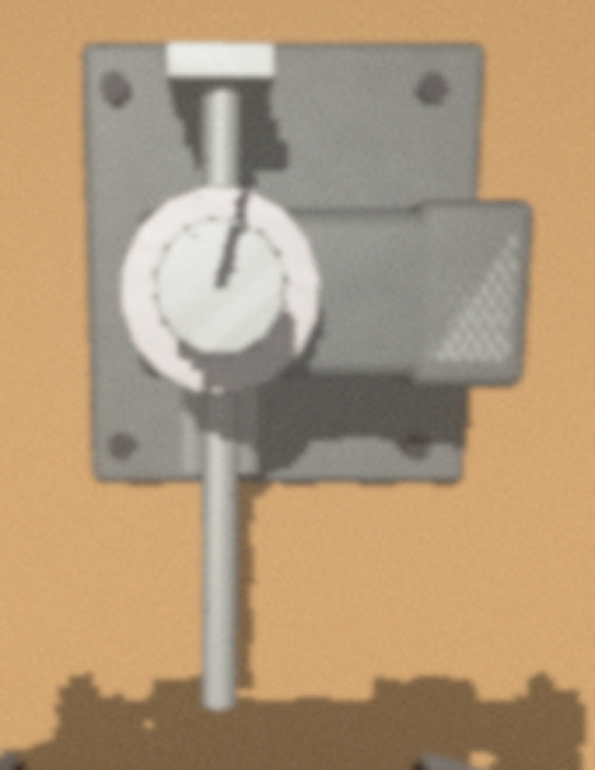

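drive_tool([
  {"delta_pos":[1,16,0],"yaw":0.12,"hand":60},
  {"delta_pos":[1.5,16,0],"yaw":0.12,"hand":60},
  {"delta_pos":[1.5,16,0],"yaw":0.12,"hand":60},
  {"delta_pos":[1.5,16,0],"yaw":0.12,"hand":60},
  {"delta_pos":[1.3,15,0],"yaw":0.12,"hand":60},
])

```text
clock: 13.2
eef_pos: [518.8, 101.6, 193.9]
eef_rot: [-3.139, -0.001, 2.096]
wrist_force: [0.0, -0.8, -1.4]
finger_gap: 59.9
```

drive_tool([
  {"delta_pos":[0,0,0],"yaw":0.12,"hand":60},
  {"delta_pos":[0,0,0],"yaw":0.12,"hand":60},
  {"delta_pos":[0,0,0],"yaw":0.12,"hand":60},
  {"delta_pos":[0,0,0],"yaw":0.12,"hand":60},
  {"delta_pos":[0,0,0],"yaw":0.12,"hand":60},
])

```text
clock: 13.62
eef_pos: [518.8, 100.8, 193.9]
eef_rot: [-3.14, -0.002, 2.696]
wrist_force: [0.3, -0.7, -0.4]
finger_gap: 59.8
```

drive_tool([
  {"delta_pos":[0,0,0],"yaw":0.12,"hand":60},
  {"delta_pos":[0,0,0],"yaw":0.12,"hand":60},
  {"delta_pos":[0,0,0],"yaw":0.12,"hand":60},
  {"delta_pos":[0,0,0],"yaw":0.12,"hand":60},
  {"delta_pos":[0,0,0],"yaw":0.12,"hand":60},
])

```text
clock: 14.03
eef_pos: [518.8, 100.8, 193.8]
eef_rot: [3.141, -0.003, -2.987]
wrist_force: [-0.6, 0.4, 0.0]
finger_gap: 59.9
```

drive_tool([
  {"delta_pos":[0,0,0],"yaw":0.12,"hand":60},
  {"delta_pos":[0,0,0],"yaw":0.12,"hand":60},
  {"delta_pos":[0,0,0],"yaw":0.12,"hand":60},
  {"delta_pos":[0,0,0],"yaw":0.12,"hand":60},
  {"delta_pos":[0,0,0],"yaw":0.12,"hand":60},
])

```text
clock: 14.45
eef_pos: [518.8, 100.7, 193.8]
eef_rot: [3.14, -0.002, -2.387]
wrist_force: [0.2, -0.1, -0.7]
finger_gap: 59.5
```

drive_tool([
  {"delta_pos":[0,0,0],"yaw":0,"hand":60},
  {"delta_pos":[0,0,0],"yaw":0,"hand":60},
])

```text
clock: 14.62
eef_pos: [519.0, 100.8, 194.3]
eef_rot: [3.141, -0.001, -2.397]
wrist_force: [-0.3, -0.7, -0.1]
finger_gap: 59.8
```

```bash
python3 knob.py q
```

```text
tcp [518.9601 100.7874 194.2837] yaw [ 3.1406 -0.0014 -2.3972] j [ 0.1225  0.2494  1.5731  0.      1.3209 -2.1926] 14.6167
knob px 282.9115905761719 231.30064392089844 17.722900390625 z 181.48638864671315 ctr [[517.3848 100.2481 181.4864]] [[517.2533 100.1241 182.    ]] mean [517.65   100.5014 181.3349]
```

View pics/q.png

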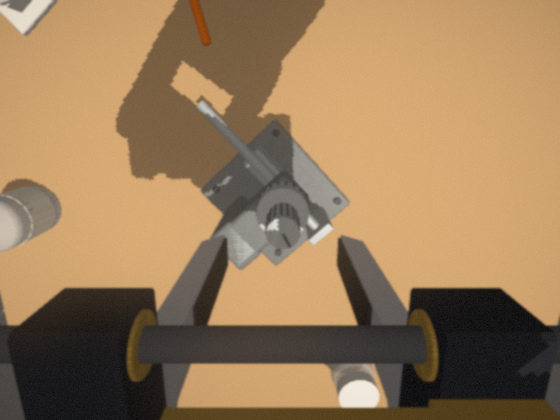

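drive_tool([
  {"delta_pos":[-0.6,-0.2,-12],"yaw":0,"hand":60},
  {"delta_pos":[0,0,-20],"yaw":0,"hand":55},
  {"delta_pos":[0,0,-20],"yaw":0,"hand":50},
  {"delta_pos":[0,0,-10],"yaw":0,"hand":45},
  {"delta_pos":[0,0,0],"yaw":0,"hand":40},
], squeeze=20)

```text
clock: 15.08
eef_pos: [517.6, 100.5, 131.0]
eef_rot: [3.139, -0.003, -2.396]
wrist_force: [-1.1, -0.0, 0.3]
finger_gap: 41.8
```

drive_tool([
  {"delta_pos":[0,0,0],"yaw":0,"hand":35},
  {"delta_pos":[0,0,0],"yaw":0,"hand":32},
])

```text
clock: 15.25
eef_pos: [519.2, 100.7, 134.3]
eef_rot: [-3.141, 0.001, -2.394]
wrist_force: [-0.3, 0.5, -0.9]
finger_gap: 33.0
```

```bash
python3 - <<'E'
from h import *
from cell import manip
s=manip.read_state();print(s['eef_pos'],s['finger_gap'],s['wrist_force'],s['moment'])
snap('wrist','r_wrist');c=snap('side','r_side');crop('r_side',190,80,330,250,4,'r1');snap('scene','r_scene');crop('r_scene',270,130,370,250,5,'r2')
E
```

```text
[519.2171 100.6686 134.3206] 32.95386647482589 [-0.3002  0.4618 -0.937 ] [ 0.1181 -0.0442  0.0132]
```

View pics/r1.png

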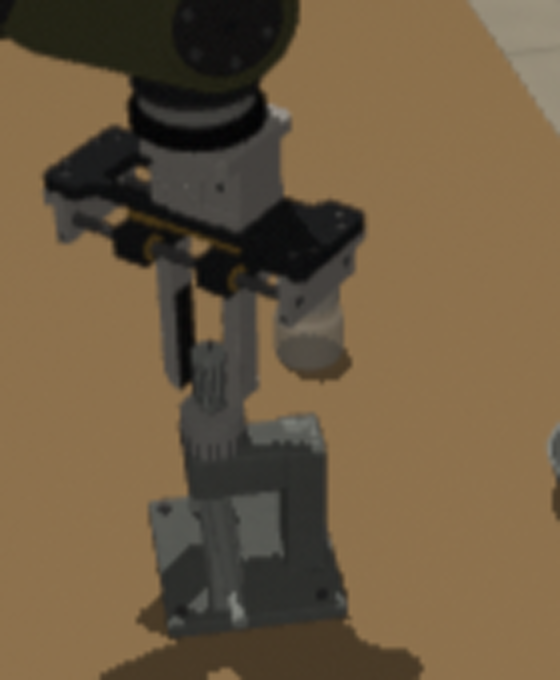

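View pics/r2.png

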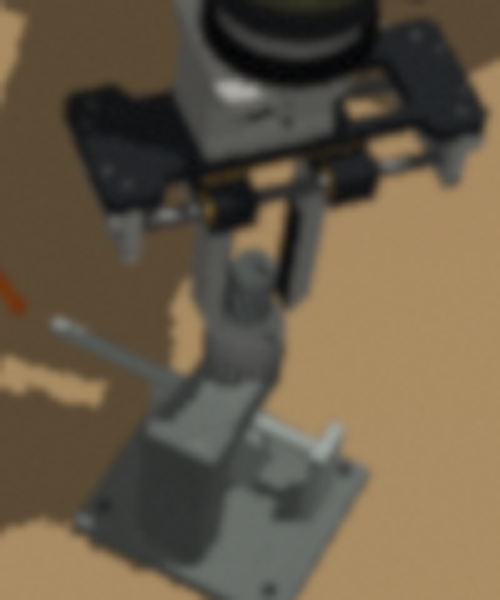

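View pics/r_wrist.png

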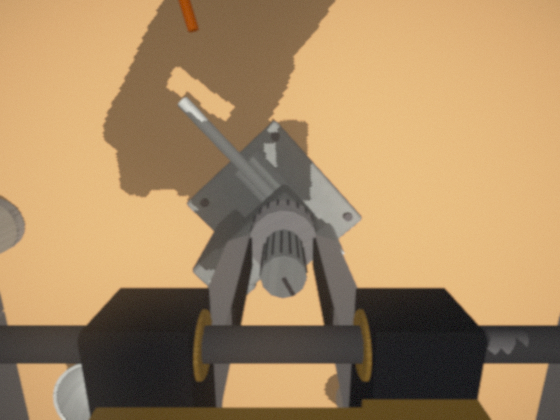

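drive_tool([
  {"delta_pos":[0,0,0],"yaw":0,"hand":25},
  {"delta_pos":[0,0,0],"yaw":0,"hand":20},
  {"delta_pos":[0,0,0],"yaw":0,"hand":14},
  {"delta_pos":[0,0,0],"yaw":0,"hand":10},
  {"delta_pos":[0,0,0],"yaw":0,"hand":10},
], squeeze=25)

```text
clock: 15.82
eef_pos: [518.7, 100.8, 133.6]
eef_rot: [-3.142, 0.0, -2.393]
wrist_force: [-3.3, 1.7, 5.2]
finger_gap: 21.8
```

```bash
cat > st.py <<'E'
from cell import manip
import numpy as np
np.set_printoptions(precision=3,suppress=True)
s=manip.read_state();print(s['clock'],s['eef_pos'],s['eef_rot'],'gap %.1f'%s['finger_gap'],'F',s['wrist_force'],'M',s['moment'],'j6 %.3f'%s['joints'][5])
E
python3 st.py
```

```text
15.8167 [518.712 100.792 133.584] [-3.142  0.    -2.393] gap 21.8 F [-3.337  1.704  5.193] M [ 0.459  0.423 -0.028] j6 -2.197
```

drive_tool([
  {"delta_pos":[0,0,0],"yaw":-0.06,"hand":10},
  {"delta_pos":[0,0,0],"yaw":-0.1,"hand":10},
  {"delta_pos":[0,0,0],"yaw":-0.1,"hand":10},
  {"delta_pos":[0,0,0],"yaw":-0.1,"hand":10},
  {"delta_pos":[0,0,0],"yaw":-0.1,"hand":10},
])

```text
clock: 16.23
eef_pos: [518.7, 100.9, 133.6]
eef_rot: [3.141, 0.0, -2.858]
wrist_force: [-2.3, 1.9, 4.9]
finger_gap: 21.9
```

```bash
python3 st.py; python3 -c "
from h import *
snap('wrist','s1_wrist');crop('s1_wrist',180,160,390,340,3.8,'s1')"
```

```text
16.2333 [518.706 100.854 133.568] [ 3.141  0.    -2.858] gap 21.9 F [-2.348  1.87   4.881] M [0.533 0.446 0.013] j6 -1.732
```

View pics/s1.png

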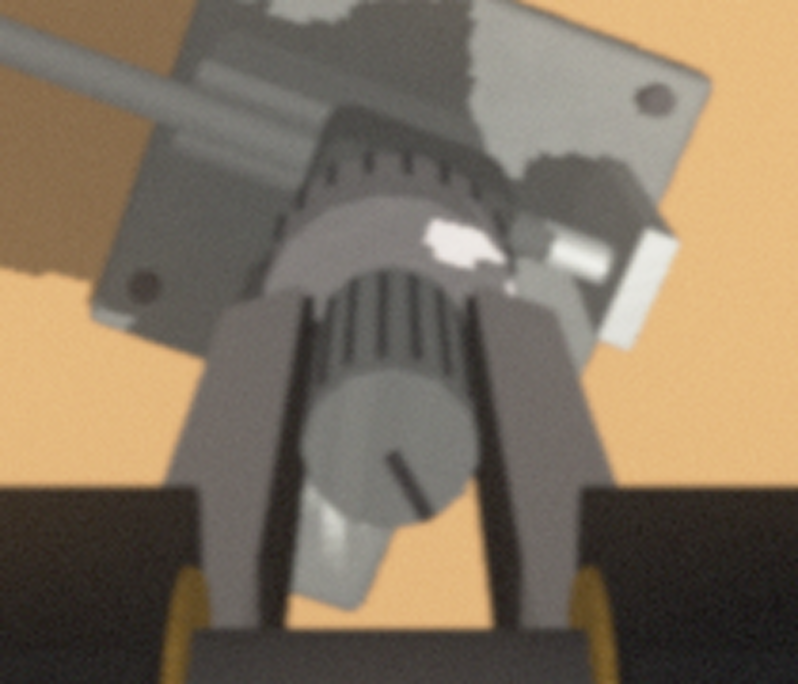

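drive_tool([
  {"delta_pos":[0,0,0],"yaw":-0.1,"hand":10},
  {"delta_pos":[0,0,0],"yaw":-0.1,"hand":10},
  {"delta_pos":[0,0,0],"yaw":-0.1,"hand":10},
])

```text
clock: 16.53
eef_pos: [518.7, 100.9, 133.6]
eef_rot: [3.141, 0.0, 3.125]
wrist_force: [-2.4, 3.8, 5.5]
finger_gap: 21.5
```

```bash
python3 st.py
```

```text
16.5333 [518.713 100.866 133.588] [3.141 0.    3.125] gap 21.5 F [-2.382  3.754  5.505] M [0.556 0.439 0.029] j6 -1.432
```

drive_tool([
  {"delta_pos":[0,0,0],"yaw":-0.1,"hand":10},
  {"delta_pos":[0,0,0],"yaw":-0.1,"hand":10},
  {"delta_pos":[0,0,0],"yaw":-0.1,"hand":10},
])

```text
clock: 16.78
eef_pos: [518.7, 100.9, 133.6]
eef_rot: [3.141, 0.0, 2.825]
wrist_force: [-1.8, 2.4, 4.2]
finger_gap: 21.6
```

```bash
python3 st.py; python3 -c "
from h import *
snap('scene','s2_scene');crop('s2_scene',270,130,370,250,5,'s2')"
```

```text
16.7833 [518.726 100.906 133.578] [3.141 0.    2.825] gap 21.6 F [-1.814  2.419  4.19 ] M [0.607 0.434 0.035] j6 -1.132
```

View pics/s2.png

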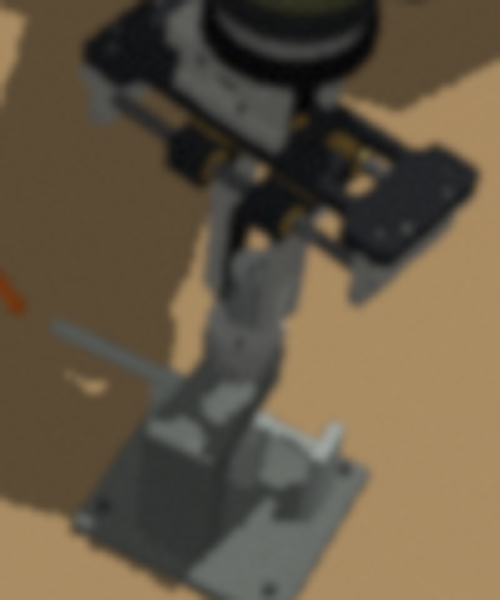

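drive_tool([
  {"delta_pos":[0,0,0],"yaw":-0.1,"hand":10},
  {"delta_pos":[0,0,0],"yaw":-0.1,"hand":10},
  {"delta_pos":[0,0,0],"yaw":-0.1,"hand":10},
])

```text
clock: 17.08
eef_pos: [518.7, 100.9, 133.6]
eef_rot: [3.141, -0.0, 2.525]
wrist_force: [-2.7, 3.6, 5.9]
finger_gap: 21.6
```

```bash
python3 st.py
```

```text
17.0833 [518.734 100.923 133.566] [ 3.141 -0.     2.525] gap 21.6 F [-2.674  3.608  5.863] M [0.541 0.458 0.053] j6 -0.832
```

drive_tool([
  {"delta_pos":[0,0,0],"yaw":-0.1,"hand":10},
  {"delta_pos":[0,0,0],"yaw":-0.1,"hand":10},
])

```text
clock: 17.25
eef_pos: [518.7, 100.9, 133.6]
eef_rot: [3.141, -0.0, 2.325]
wrist_force: [-1.9, 3.4, 4.4]
finger_gap: 21.7
```

```bash
python3 st.py
```

```text
17.25 [518.74  100.932 133.578] [ 3.141 -0.     2.325] gap 21.7 F [-1.856  3.449  4.395] M [0.606 0.382 0.038] j6 -0.632
```

drive_tool([
  {"delta_pos":[0,0,0],"yaw":-0.1,"hand":10},
  {"delta_pos":[0,0,0],"yaw":-0.1,"hand":10},
])

```text
clock: 17.42
eef_pos: [518.8, 100.9, 133.6]
eef_rot: [3.141, -0.0, 2.125]
wrist_force: [-1.6, 3.4, 5.4]
finger_gap: 21.2
```

```bash
python3 st.py;  python3 -c "
from h import *
snap('wrist','s3_wrist');crop('s3_wrist',180,160,390,340,3.8,'s3')"
```

```text
17.4167 [518.804 100.929 133.597] [ 3.141 -0.     2.125] gap 21.2 F [-1.59   3.387  5.376] M [0.609 0.425 0.03 ] j6 -0.432
```

View pics/s3.png

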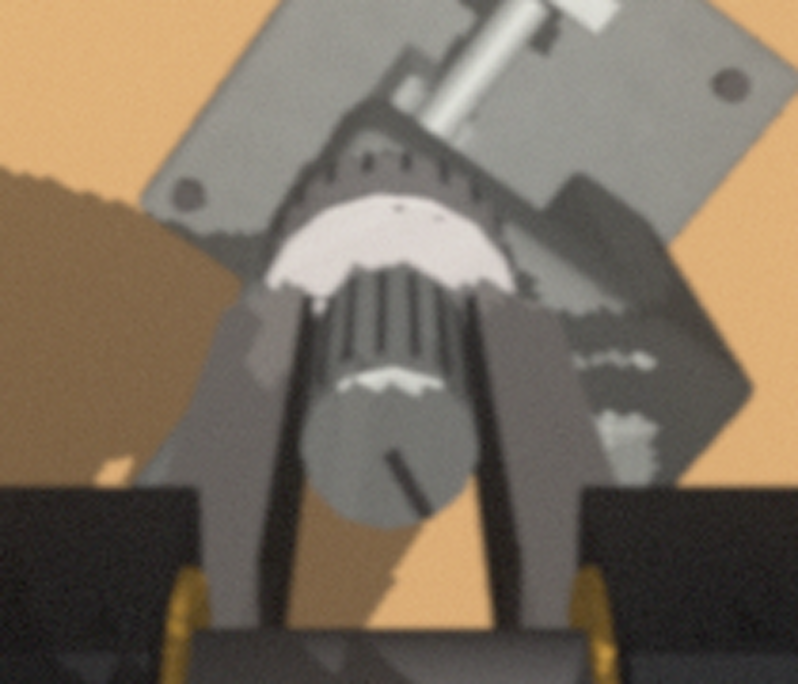

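drive_tool([
  {"delta_pos":[0,0,0],"yaw":-0.1,"hand":10},
  {"delta_pos":[0,0,0],"yaw":-0.1,"hand":10},
])

```text
clock: 17.63
eef_pos: [518.8, 101.0, 133.6]
eef_rot: [3.141, -0.0, 1.926]
wrist_force: [-1.2, 3.2, 5.2]
finger_gap: 21.5
```

```bash
python3 st.py
```

```text
17.6333 [518.78  100.957 133.569] [ 3.141 -0.     1.926] gap 21.5 F [-1.175  3.167  5.18 ] M [0.542 0.408 0.063] j6 -0.232
```

drive_tool([
  {"delta_pos":[0,0,0],"yaw":-0.1,"hand":10},
  {"delta_pos":[0,0,0],"yaw":-0.1,"hand":10},
])

```text
clock: 17.8
eef_pos: [518.8, 101.0, 133.6]
eef_rot: [3.141, -0.0, 1.725]
wrist_force: [-1.2, 3.7, 4.4]
finger_gap: 21.2
```

```bash
python3 st.py
```

```text
17.8 [518.813 100.985 133.582] [ 3.141 -0.     1.725] gap 21.2 F [-1.152  3.702  4.369] M [0.61  0.315 0.094] j6 -0.032
```

drive_tool([
  {"delta_pos":[0,0,0],"yaw":-0.06,"hand":10},
])

```text
clock: 17.88
eef_pos: [518.8, 100.9, 133.5]
eef_rot: [3.141, -0.0, 1.664]
wrist_force: [-0.9, 2.8, 3.9]
finger_gap: 21.5
```

```bash
python3 st.py;  python3 -c "
from h import *
snap('wrist','s4_wrist');crop('s4_wrist',180,160,390,340,3.8,'s4')
snap('scene','s4_scene');crop('s4_scene',270,130,370,250,5,'s4b')"
```

```text
17.8833 [518.797 100.944 133.549] [ 3.141 -0.     1.664] gap 21.5 F [-0.915  2.762  3.914] M [0.596 0.414 0.106] j6 0.029
```

View pics/s4.png

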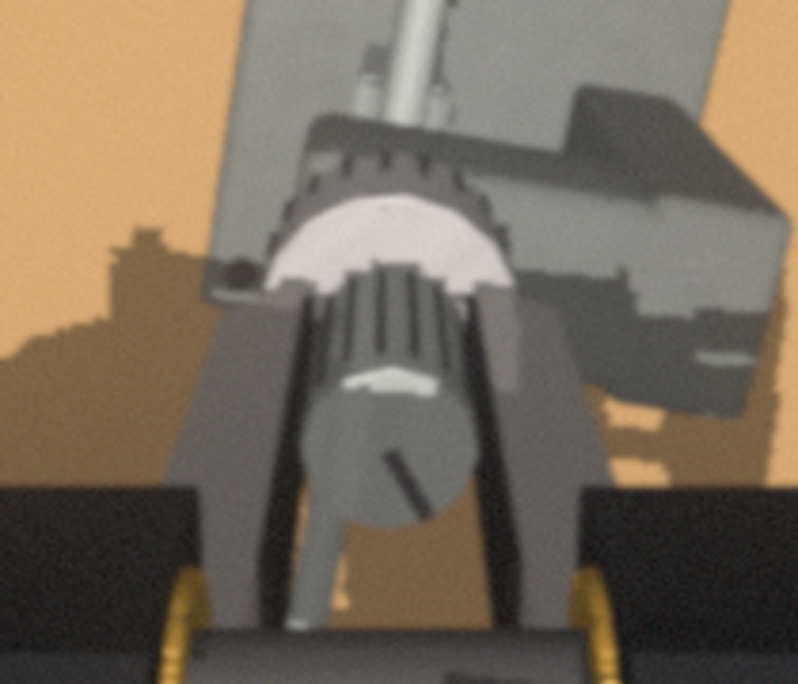

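View pics/s4b.png

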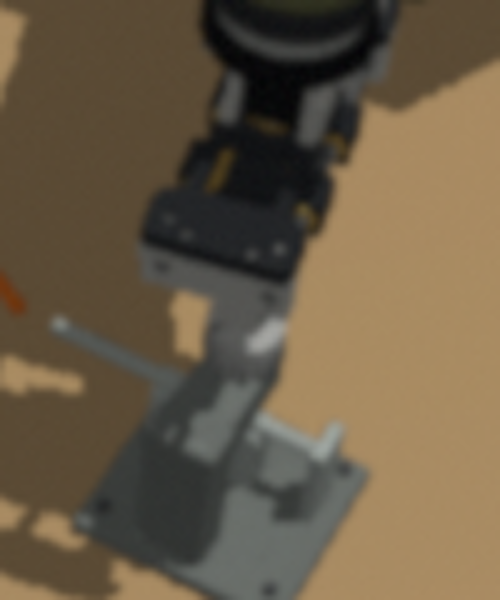

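drive_tool([
  {"delta_pos":[0,0,0],"yaw":-0.08,"hand":10},
  {"delta_pos":[0,0,0],"yaw":-0.08,"hand":10},
  {"delta_pos":[0,0,0],"yaw":-0.06,"hand":10},
])

```text
clock: 18.23
eef_pos: [518.8, 101.0, 133.6]
eef_rot: [3.141, -0.001, 1.448]
wrist_force: [-1.9, 3.6, 5.3]
finger_gap: 21.6
```

```bash
python3 st.py;  python3 -c "
from h import *
snap('wrist','s5_wrist');crop('s5_wrist',180,160,390,340,3.8,'s5')"
```

```text
18.2333 [518.832 100.978 133.59 ] [ 3.141 -0.001  1.448] gap 21.6 F [-1.91   3.55   5.304] M [0.71  0.383 0.091] j6 0.246
```

View pics/s5.png

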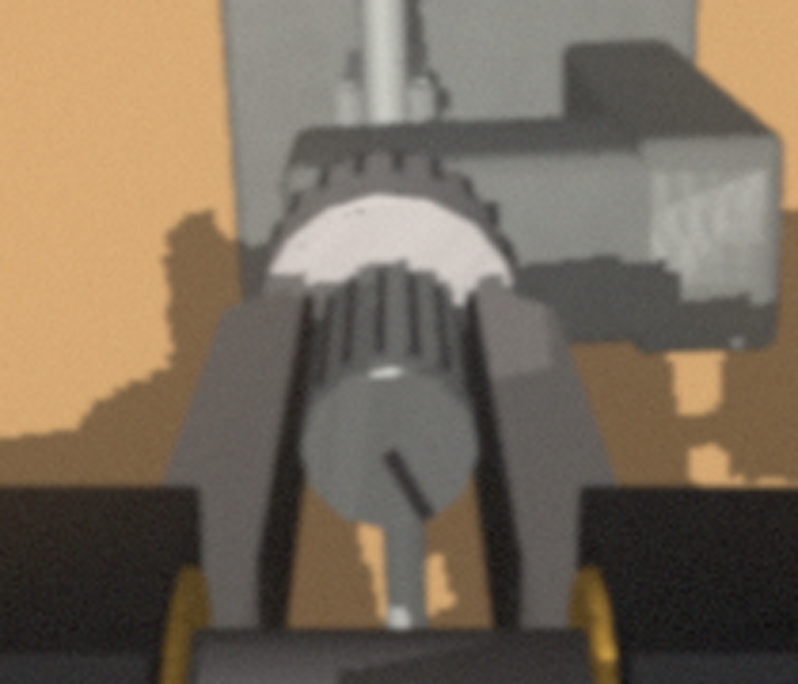

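drive_tool([
  {"delta_pos":[0,0,0],"yaw":-0.09,"hand":10},
  {"delta_pos":[0,0,0],"yaw":-0.09,"hand":10},
  {"delta_pos":[0,0,0],"yaw":-0.09,"hand":10},
  {"delta_pos":[0,0,0],"yaw":-0.09,"hand":10},
  {"delta_pos":[0,0,0],"yaw":-0.08,"hand":10},
])

```text
clock: 18.7
eef_pos: [518.9, 101.0, 133.6]
eef_rot: [3.141, -0.001, 1.007]
wrist_force: [-1.1, 3.0, 5.4]
finger_gap: 21.7
```

```bash
python3 st.py;  python3 -c "
from h import *
snap('wrist','s6_wrist');crop('s6_wrist',180,160,390,340,3.8,'s6')"
```

```text
18.7 [518.878 100.956 133.576] [ 3.141 -0.001  1.007] gap 21.7 F [-1.092  3.005  5.437] M [0.688 0.343 0.079] j6 0.686
```

View pics/s6.png

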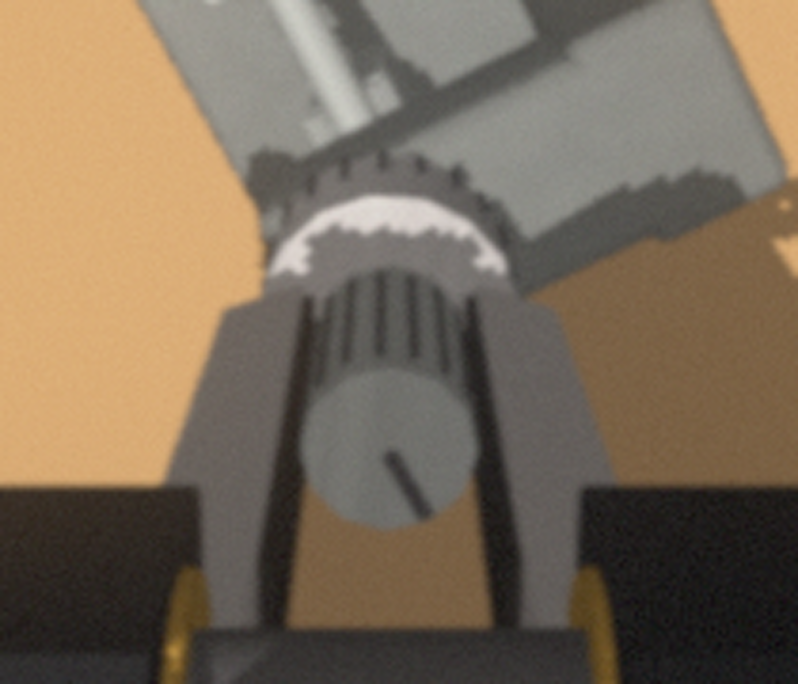

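drive_tool([
  {"delta_pos":[0,0,0],"yaw":0,"hand":24},
  {"delta_pos":[0,0,0],"yaw":0,"hand":34},
  {"delta_pos":[0,0,0],"yaw":0,"hand":46},
  {"delta_pos":[0,0,0],"yaw":0,"hand":56},
  {"delta_pos":[0,0,0],"yaw":0,"hand":60},
])

```text
clock: 19.17
eef_pos: [518.6, 100.5, 133.1]
eef_rot: [-3.141, 0.0, 1.01]
wrist_force: [1.0, 0.4, 0.2]
finger_gap: 47.1
```

drive_tool([
  {"delta_pos":[0,0,20],"yaw":0,"hand":60},
  {"delta_pos":[0,0,30],"yaw":0,"hand":60},
  {"delta_pos":[0,0,20],"yaw":0.1,"hand":60},
  {"delta_pos":[0,-20,0],"yaw":0.12,"hand":60},
  {"delta_pos":[0,-30,0],"yaw":0.12,"hand":60},
])

```text
clock: 19.58
eef_pos: [519.1, 51.4, 204.5]
eef_rot: [3.139, -0.001, 1.359]
wrist_force: [1.1, -0.0, -0.5]
finger_gap: 60.0
```

drive_tool([
  {"delta_pos":[0,-20,0],"yaw":0.12,"hand":60},
  {"delta_pos":[0,-15,0],"yaw":0.03,"hand":60},
  {"delta_pos":[0,0,0],"yaw":0,"hand":60},
  {"delta_pos":[0,0,0],"yaw":0,"hand":60},
])

```text
clock: 19.92
eef_pos: [518.7, 15.3, 203.2]
eef_rot: [-3.141, -0.0, 1.498]
wrist_force: [-0.3, 0.6, 0.1]
finger_gap: 59.8
```

```bash
python3 st.py; python3 knob.py t; python3 - <<'E'
from h import *
crop('t',200,0,400,240,3,'t1')
snap('side','t_side');snap('scene','t_scene');crop('t_scene',270,130,370,250,5,'t2')
E
```

```text
19.9167 [518.675  15.315 203.184] [-3.141 -0.     1.498] gap 59.8 F [-0.327  0.59   0.136] M [ 0.021  0.009 -0.026] j6 0.032
tcp [518.675   15.3148 203.1845] yaw [-3.1415 -0.      1.4976] j [-0.0411  0.2195  1.589   0.      1.3332  0.0321] 19.9167
knob px 271.87298583984375 91.3951644897461 19.63730239868164 z 181.49218365440157 ctr [[518.8486 100.8445 181.4922]] [[518.8611 100.8194 182.    ]] mean [518.938  100.8489 181.4522]
```

View pics/t1.png

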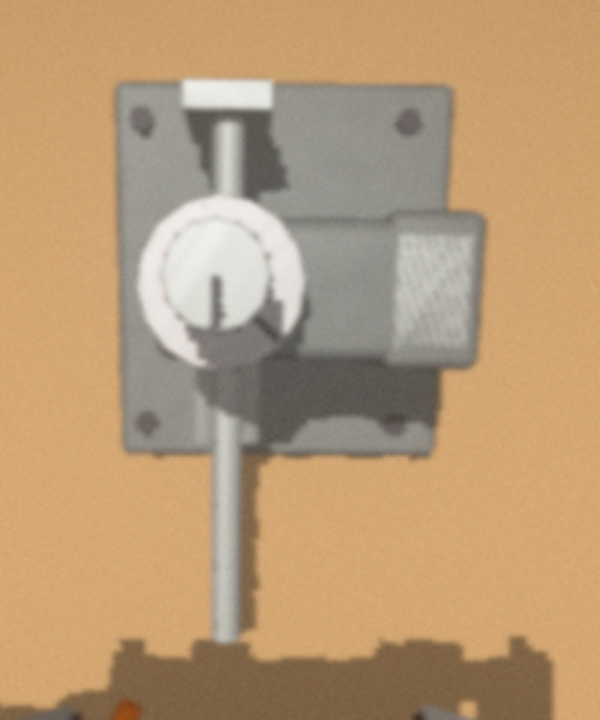

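View pics/t2.png

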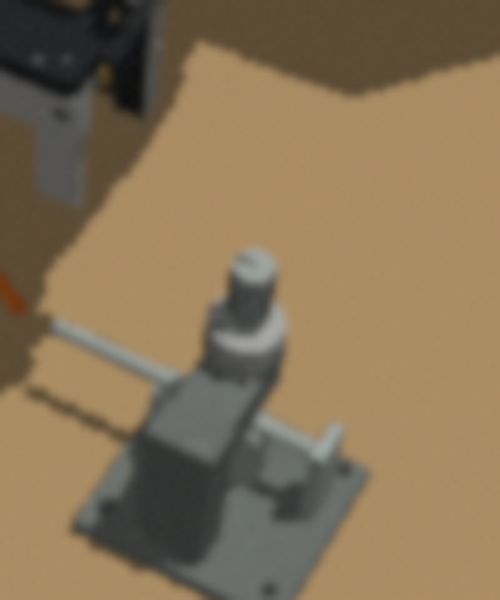

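```bash
python3 - <<'E'
from h import *
c=load('t');P=cloud(c)
m=(P[...,2]>50)&(P[...,2]<72)&(P[...,1]<60)&(P[...,1]>-40)&(abs(P[...,0]-513)<20)
Q=P[m];p=np.polyfit(Q[:,1],Q[:,0],1);A=np.array([518.9,100.8]);g=np.array([.08,.9968])
t=np.array([np.polyval(p,Q[:,1].min()),Q[:,1].min()])-A
print('angle',-p[0],'tail y',t@g,'x',t@[.9968,-.08],'z',np.percentile(Q[:,2],[50,90]))
for n in('scene','side'):
    a=cv2.imread(f'pics/a_{n}.png');b=cv2.imread(f'pics/t_{n}.png')
    d=(cv2.absdiff(a,b).max(2)>40).astype(np.uint8)*255; cv2.imwrite(f'pics/u_{n}.png',np.hstack([b,cv2.cvtColor(d,cv2.COLOR_GRAY2BGR)])[:, :].copy() if 0 else b)
E
```

```text
angle -0.07935883331156281 tail y -109.86614762464818 x 0.26632172109447366 z [65.211  66.7265]
```

View pics/t_scene.png

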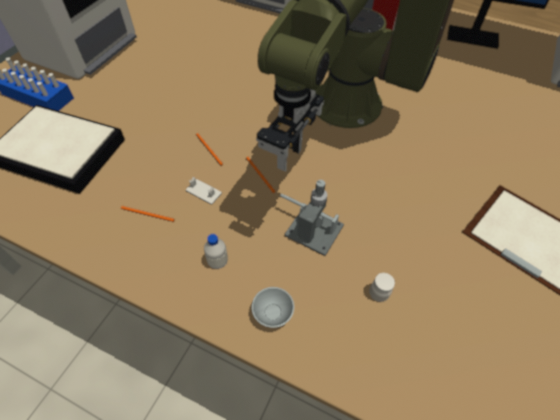

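The bar is clamped in the gauge, and the bottle (215,252), jar (383,287) and dish (272,308) are where they started. I'm handing in the job.

```bash
python3 -c "
from cell import manip
print(manip.sign_off())"
```

```text
the job is handed in; nothing more can be done
None
```

The bar is clamped in the gauge with the hand off it, and the job is handed in at about 20 s of the 72 s allowed. I took it from the stand, slid it under the head into the vee up to the end stop (about 5 N of contact) and let go. I then turned the ratchet knob clockwise in one grasp and let it slip.

**Last checks:**
- **Bar position:** its tail is 109.9 mm from the spindle axis (110 nominal). It lies about 0.3 mm off sideways and within about 0.01 rad of the vee line.
- **Ratchet slip:** the knob and thimble marks are about 45° apart, so about 0.78 rad. The turning moment rose from about 0.04 to 0.09–0.10 N m at the slip, and the angle turned since then gives 0.80 rad.
- **Spindle force:** I had no direct reading of it. That the bar is held with more than 5 N is inferred from the ratchet slipping.
- **Bottle, jar and dish:** all unmoved in the images.

**What failed or disagreed:**
- **First grasp missed:** the fingers closed above the bar. All three cameras put the fingertips about 17 mm behind the reported TCP instead of 17 mm ahead, so I worked 34 mm lower from then on.
- **Bar tilted slightly:** I lowered it about 1 mm too far into the vee and it tipped by about 0.03 rad in the fingers. It lay level again after release.
- **Camera offsets:** the scene camera read 3–5 mm off the wrist camera sideways. I relied on the wrist camera, which agreed with where the jaws met the bar.

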